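# Set the brass inserts on the core pins of four casting moulds

## Task

The four open moulds are next to be poured, so load them: set each brass insert upright over the core pin that fits its bore (round on round, square on square, flat slot on the flat pin, and the keyed hub with its keyway turned to the key). Each must be right down on its mould's floor, and all let go and at rest.

Things in the scene. Friction and masses are not known exactly. Their poses are not given: they have to be found in the camera images.
- round_bush_mid (a point): round bush, brass, 50 mm high, standing upright at the start: a cylinder 40 mm in diameter with a round through bore of 26 mm. Origin: on the bore's axis, half-way up (25 mm above the underside); z up. Grasp across it at any angle
- square_bush_mid (a point): square bush, brass, 50 mm high, standing upright at the start: a block 38 x 38 mm with a square through bore 22 x 22 mm, sides parallel. Origin: on the bore's axis, half-way up (25 mm above the underside); z up, x and y square to its faces
- slot_bush_mid (a point): slot bush, brass, 50 mm high, standing upright at the start: an oblong block 50 mm along x by 32 mm along y, corners rounded, with a through slot 32 mm (x) by 14 mm (y). Origin: on the bore's axis, half-way up (25 mm above the underside); z up. Grasp across y, on the long flat sides
- keyed_hub_mid (a point): keyed hub, brass, 50 mm high, standing upright at the start: 46 mm in diameter, two flats 43 mm apart across y; through bore 22 mm with one keyway 9 mm wide that reaches 19 mm from the axis at +x; below it, at the foot, a lug 18 mm wide, 16 mm high, its end 43 mm from the axis. Origin: on the bore's axis, half-way up (25 mm above the underside); z up, x towards keyway and lug. Grasp the flats
- mould_round: grey silicone mould, 104 x 104 x 17 mm, fixed; round 94 mm cavity, its floor 5 mm above the bench. Central steel core pin for the round bush: round, 24 mm in diameter; straight for 12 mm above the floor, then tapering to a nose 7 mm in diameter, top 30 mm above the floor. Origin: centre of the underside, on the pin's axis; z up
- mould_square: grey silicone mould, 104 x 104 x 17 mm, fixed; square 92 mm cavity, its floor 5 mm above the bench. Central steel core pin for the square bush (any quarter turn): 20 x 20 mm, parallel to the block; straight for 12 mm above the floor, then tapering to a nose 6 mm wide, top 30 mm above the floor. Origin: centre of the underside, on the pin's axis; z up, x and y along its sides
- mould_slot: grey silicone mould, 104 x 104 x 17 mm, fixed; round-cornered 94 x 84 mm cavity, its floor 5 mm above the bench. Central steel core pin for the slot bush (either way round): flat, 30 mm along x by 12 mm along y; straight for 12 mm above the floor, then tapering to a nose 17 x 2.5 mm, top 30 mm above the floor. Origin: centre of the underside, on the pin's axis; z up, x along the pin's long side
- mould_keyed: grey silicone mould, 104 x 104 x 17 mm, fixed; 92 mm keyhole (40 mm wide beyond x = 25 mm) cavity, its floor 5 mm above the bench. Central steel core pin for the keyed hub (one way only): round, 20 mm, with a key 6 mm wide at +x out to 17.5 mm from the axis, thinner upwards; straight for 12 mm above the floor, then tapering to a nose 6 mm in diameter, top 30 mm above the floor. Origin: centre of the underside, on the pin's axis; z up, x to the key
Not all that is in view belongs to the job. Leave any pink or purple look-alike of the part that bears round_bush_mid alone.

How it is judged:
At the end, for the whole second after the job is handed in: Each insert's axis within 6 mm of the core pin of its own mould, its underside within 3.5 mm of the mould's floor, upright within 0.1 rad, moving slower than 20 mm/s; the keyed hub turned to the mould's key within 0.2 rad (horizontal distance between round_bush_mid and mould_round below 0.006 m and z of round_bush_mid in the frame of mould_round below 0.0335 m and angle between each of round_bush_mid, square_bush_mid, slot_bush_mid, keyed_hub_mid's own z axis and vertical below 0.1 rad and linear speed of each of round_bush, square_bush, slot_bush, keyed_hub below 0.02 m/s and horizontal distance between square_bush_mid and mould_square below 0.006 m and z of square_bush_mid in the frame of mould_square below 0.0335 m and horizontal distance between slot_bush_mid and mould_slot below 0.006 m and z of slot_bush_mid in the frame of mould_slot below 0.0335 m and horizontal distance between keyed_hub_mid and mould_keyed below 0.006 m and z of keyed_hub_mid in the frame of mould_keyed below 0.0335 m and angle between the x axis of keyed_hub_mid and the x axis of mould_keyed, either way round below 0.2 rad); the robot touches nothing.
It also fails if it takes over 99 s, if anything falls off the work surface, if the arm or the gripper's body presses on something with over 40 N, if the wrist force passes 120 N, or if a joint passes its speed limit or range.

## Robot

A 6-joint arm with a two-finger parallel gripper is mounted at the origin on a cart in front of the work surface, level with it; the furniture and walls round the work are solid. World frame = base frame: x ahead of the robot, y to its left, z up, the work surface at z = 0. Lengths are in m, angles in rad, forces in N, time in s.
With the tool pointing down it reaches from about 0.25 to 0.725 m from the base axis. Payload 4 kg.
Tool frame: the origin (TCP) lies at the very end of the fingers, on their centre line; the grasp point (between the pads) lies 19 mm behind it (robot.hold_point_z is the distance from the TCP to the grasp point, in m); z points along the fingers, x is the direction in which the jaws open and shut, and the axes are right-handed (so a half turn about z gives the same grasp; the last joint's range is limited). The gripper opens to 85 mm and grips with 20 to 120 N. Pads are 22 mm wide; open, the fingers measure 114 mm over their backs; the gripper's body (76 mm by 85 mm) begins 54 mm behind the grasp point. The pads swing forward as they close: fully open they stand 13 mm farther back than shut.
Start: joints at [1.302, 0.241, 0.005, 1.335, 0, 1.571], TCP at [0.133, 0.482, 0.231] pointing down, gripper open.
Joint ranges: [-2.72, 2.72], [-1.05, 1.87], [-1.09, 1.28], [-1.99, 2.15], [-1.42, 1.44], [-3.14, 3.14]. Speed limits (rad/s): [2.79, 2.79, 3.14, 3.14, 3.14, 3.14].

## Interface

Orientations are given as a unit quaternion [x, y, z, w].
In Python, from plant import robot gives the robot as it stands.
- The arm moves only by the tool carry_out, never from a script. Its argument "targets" is a list of rows, each a list of 7 numbers: the shift along the tool's x, y, z in cm, then the turn, a rotation vector about the tool's x, y, z in rad, then the closure in counts, from 0 (fully open) to 255 (shut). A call has exactly 5 rows; each row shifts and turns the commanded pose from where the row before left it, along the tool's axes as they then stand; what a row does not reach is not made up. A row lasts 1/8 s, in which the tool goes at most 62.5 mm and 10.7 degrees, less where a joint would pass 70% of its speed; a pose out of reach is approached as far as the arm can. A call with a gripper value outside its range is refused whole. The fingers move at their own pace and stop on an object; the grip force is fixed at half the most. Time passes only in rows, so rows that do not move let the fingers close, or fill a call up. It gives the time, the measured TCP pose, the force and the opening at its end, in the units of the state.
- robot.get_obs(): the state, without advancing time (a new reading comes with each control period).
- robot.capture(name): name is "side" or "top"; returns a dict with "img" (480x640x3 uint8, red, green, blue), "z_map" (480x640 float32, m along the optical axis (not along the pixel's ray), 0 where there is no reading), "K" (3x3 intrinsics, pixels), "k1" (the pictures are not rectified: a ray, as slopes to the right and down, at radius r is drawn at 1 + k1 r^2 times it, then the intrinsics apply), "origin" and "rotation" of the camera in the world. Camera axes: x right, y down, z forward; pixel columns grow to the right and rows downward; lengths in m; the calibration is good to about 2 mm. A picture is of the moment at which its call begins.
- robot.finish_job(): hands the job in, once; it reports no verdict.
The state is a dict: "t": time; "qpos": joint angles; "qd": joint speeds; "effort": joint torques, N m; "tool_pos": TCP position; "orientation": TCP orientation; "wrist_force": force on the tool from outside, world axes, zero at the start; "ft_torque": the same for the moment, N m; "gripper_width": opening from 0.0 (shut) to 1.0 (fully open).
Only numpy, scipy, OpenCV 4.12 (cv2) and the standard library are available. Lean on these libraries where they do the work, as an engineer would, in place of code of your own. Each camera call takes 0.05 s, during which the arm holds its last target.

## Working session

There is one attempt and no reset: what is moved stays moved. The work goes in short steps, Python scripts to look and compute and a tool call to move; the robot and the scene stay as the last step left them, time stands still between calls to the robot, and variables do not carry over. Pictures are saved under pics/ and viewed, and the job is handed in when it is done.

Besides the shell and the picture viewer there is one more tool, called after "Emit:" in YAML: its name, and indented under it one key for each argument. carry_out: Moves the arm, as the interface text tells. Its arguments: {"type":"object","properties":{"targets":{"type":"array"}},"required":["targets"]}

```bash
ls; mkdir -p pics; python3 - <<'E'
from plant import robot
import cv2
print(robot.get_obs())
for n in ("top","side"):
    c=robot.capture(n)
    cv2.imwrite(f"pics/{n}0.png",c["img"][:,:,::-1])
    import pickle; pickle.dump(c,open(f"{n}0.pkl","wb"))
    print(n,c["K"],c["k1"],c["origin"],c["rotation"])
E
```

```text
pics
{'t': 0.0, 'qpos': array([ 1.30199228e+00,  2.41429677e-01,  3.68708436e-03,  1.33516869e+00,
       -8.90692259e-07,  1.57078068e+00]), 'qd': array([ 7.58122574e-05,  6.03407337e-04,  4.60014641e-04, -9.50182902e-05,
       -7.47505656e-04,  1.31967941e-03]), 'effort': array([ 9.84351718e-04, -3.72313821e+01,  2.52410585e+01,  1.69623335e-02,
        6.87723968e-05, -5.12647162e-06]), 'tool_pos': array([0.1326201 , 0.48142933, 0.23039043]), 'orientation': array([ 7.95475368e-01,  6.05985000e-01, -8.40936200e-04,  6.41155646e-04]), 'wrist_force': array([-0.77937453, -0.37822706, -0.63271791]), 'ft_torque': array([ 0.00557241, -0.02548874, -0.02797323]), 'gripper_width': 1.0006873253054362}
top [[570.21949103   0.         314.82851632]
 [  0.         570.21949103 246.34062391]
 [  0.           0.           1.        ]] -0.10342727999320067 [0.33965508 0.01090874 1.34247729] [ 0.70621929 -0.70297819  0.05882111 -0.06013362]
side [[593.91795987   0.         310.5495495 ]
 [  0.         593.91795987 254.1446691 ]
 [  0.           0.           1.        ]] 0.06856669109237068 [0.2168886  1.28411178 0.66036486] [-0.103972    0.8372442  -0.53145227  0.0759635 ]
```

View pics/top0.png

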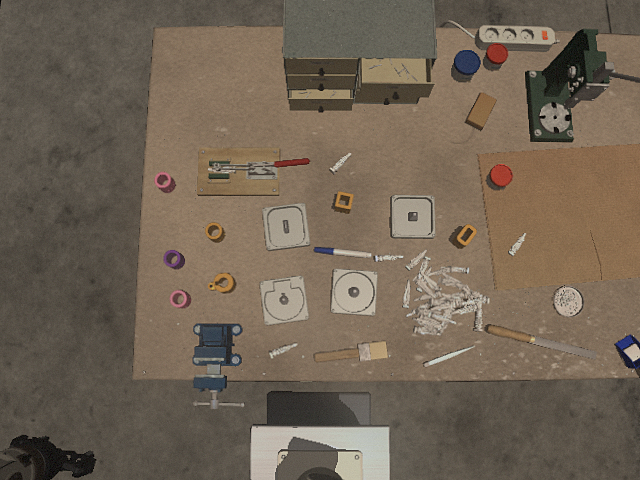

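View pics/side0.png

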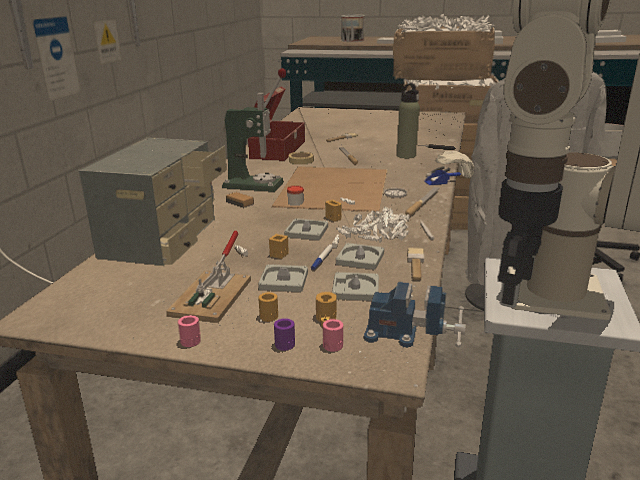

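The top view shows four orange (brass) parts: a round one at (214,231), a square one at (344,202), an oblong one at (466,236), and a keyed one with a lug at (222,283). The moulds are slot (286,227), square (413,216), keyed (284,300) and round (354,292). There are pink look-alikes at (164,181) and (179,298), and a purple one at (173,259). Next I'll enlarge these and measure.

```bash
cat > h.py <<'E'
import numpy as np, cv2, pickle
from scipy.spatial.transform import Rotation as R
def rays(c,uv):
    uv=np.asarray(uv,float).reshape(-1,2); K=c["K"]
    d=(uv-[K[0,2],K[1,2]])/[K[0,0],K[1,1]]
    s=d.copy()
    for _ in range(20): s=d/(1+c["k1"]*(s**2).sum(1,keepdims=True))
    return np.c_[s,np.ones(len(s))]
def rot(c): 
    r=np.asarray(c["rotation"]); return r if r.shape==(3,3) else R.from_quat(r).as_matrix()
def onplane(c,uv,z):
    d=rays(c,uv)@rot(c).T; o=np.asarray(c["origin"])
    return o+d*((z-o[2])/d[:,2])[:,None]
def px(c,P):
    P=np.asarray(P,float).reshape(-1,3); q=(P-c["origin"])@rot(c); s=q[:,:2]/q[:,2:]
    s=s*(1+c["k1"]*(s**2).sum(1,keepdims=True)); return s*[c["K"][0,0],c["K"][1,1]]+[c["K"][0,2],c["K"][1,2]]
def points(c):
    v,u=np.mgrid[0:480,0:640]; d=rays(c,np.c_[u.ravel(),v.ravel()])
    return (d*c["z_map"].reshape(-1,1)@rot(c).T+c["origin"]).reshape(480,640,3)
def crop(c,u,v,w,h,f,name):
    im=c["img"][max(v-h,0):v+h,max(u-w,0):u+w,::-1]
    cv2.imwrite(name,cv2.resize(im,None,fx=f,fy=f,interpolation=cv2.INTER_CUBIC))
E
python3 - <<'E'
from h import *
c=pickle.load(open("top0.pkl","rb"))
crop(c,250,262,60,50,6,"pics/c1.png"); crop(c,410,235,75,60,5,"pics/c2.png")
P=points(c)
for u,v in [(250,330),(320,200),(380,180),(450,200),(214,231),(344,193)]: print(u,v,P[v,u])
E
```

```text
250 330 [ 0.36883245  0.16482535 -0.00180196]
320 200 [0.68036584 0.00199843 0.00594585]
380 180 [ 0.73338965 -0.14461838 -0.00128719]
450 200 [ 0.68431418 -0.31526221 -0.00144113]
214 231 [0.60389526 0.25652344 0.00205571]
344 193 [ 0.68649423 -0.0538343   0.04918034]
```

View pics/c1.png

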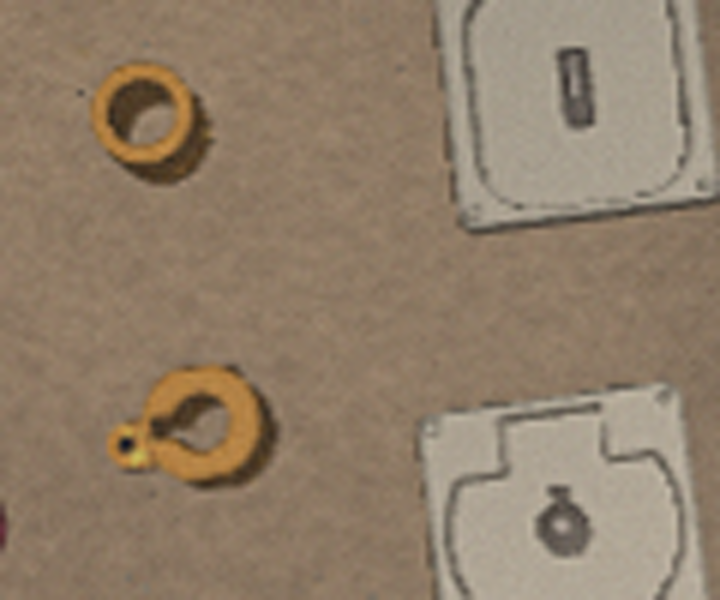

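View pics/c2.png

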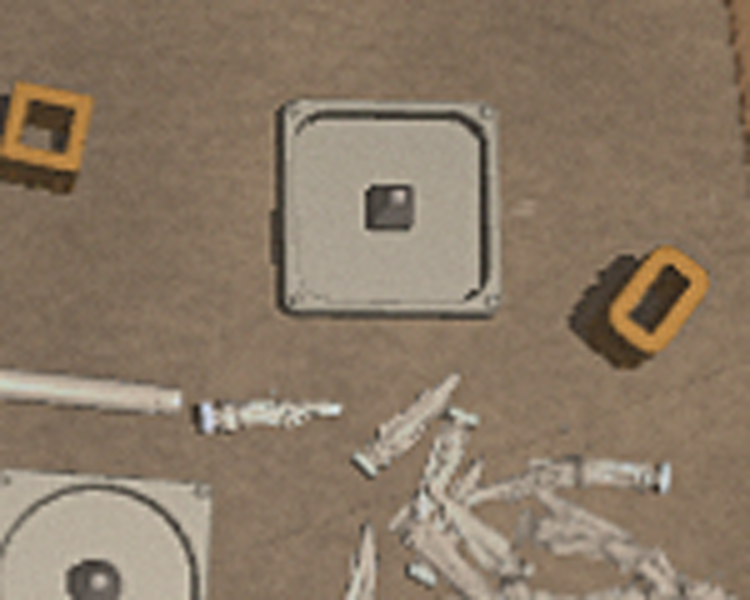

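The crop confirms the parts. The round bush is the brass ring at (214,231); the pink and purple rings are the decoys. The square, slot and keyed brass parts are each the only one of their kind. Next I'll measure poses.

```bash
cat > meas.py <<'E'
from h import *
def rect(pts):
    (cx,cy),(w,h),a=cv2.minAreaRect((pts*1000).astype(np.float32)); 
    return np.round([cx,cy,w,h,a],1)
def parts(c,seeds,zt=0.05,lo=(8,110,120)):
    hsv=cv2.cvtColor(c["img"],cv2.COLOR_RGB2HSV); P=points(c)
    m=cv2.inRange(hsv,lo,(28,255,255))
    out={}
    for n,(u,v) in seeds.items():
        mm=np.zeros_like(m); mm[v-22:v+23,u-22:u+23]=m[v-22:v+23,u-22:u+23]
        k=(mm>0)
        cs,h=cv2.findContours(mm,cv2.RETR_CCOMP,cv2.CHAIN_APPROX_NONE)
        i=max(range(len(cs)),key=lambda i:cv2.contourArea(cs[i]))
        w=onplane(c,cs[i].reshape(-1,2),zt)[:,:2]
        (ex,ey),er=cv2.minEnclosingCircle((w*1000).astype(np.float32))
        print(n,"rect",rect(w),"circ",np.round([ex,ey,er],1))
        ho=[j for j in range(len(cs)) if h[0][j][3]==i]
        if ho:
            j=max(ho,key=lambda j:cv2.contourArea(cs[j])); wh=onplane(c,cs[j].reshape(-1,2),zt)[:,:2]
            print("   hole",rect(wh), "mean", np.round(wh.mean(0)*1000,1))
    return m
if __name__=="__main__":
    c=pickle.load(open("top0.pkl","rb"))
    m=parts(c,dict(round=(214,231),square=(344,202),slot=(466,236),keyed=(222,283)))
    hsv=cv2.cvtColor(c["img"],cv2.COLOR_RGB2HSV)
    for n,(u,v) in dict(mslot=(286,227),msq=(413,216),mkey=(284,300),mround=(354,292)).items():
        mm=np.zeros((480,640),np.uint8); s=cv2.inRange(hsv,(0,0,120),(179,60,255)); mm[v-30:v+31,u-30:u+31]=s[v-30:v+31,u-30:u+31]
        mm=cv2.morphologyEx(mm,cv2.MORPH_CLOSE,np.ones((3,3)))
        cs,_=cv2.findContours(mm,cv2.RETR_EXTERNAL,cv2.CHAIN_APPROX_NONE); k=max(cs,key=cv2.contourArea)
        print(n,rect(onplane(c,k.reshape(-1,2),.017)[:,:2]))
        cv2.drawContours(m,[k],-1,255,1)
    cv2.imwrite("pics/mask.png",cv2.resize(m[150:350,180:500],None,fx=2.4,fy=2.4))
    # dark pins
    g=cv2.cvtColor(c["img"],cv2.COLOR_RGB2GRAY)
    for n,(u,v) in dict(mslot=(286,227),msq=(413,216),mkey=(284,299),mround=(354,292)).items():
        d=((g[v-13:v+14,u-13:u+14]<115)*255).astype(np.uint8)
        cs,_=cv2.findContours(d,cv2.RETR_EXTERNAL,cv2.CHAIN_APPROX_NONE); k=max(cs,key=cv2.contourArea).reshape(-1,2)+[u-13,v-13]
        print(n,"pin px",k.min(0),k.max(0), "z.017..",rect(onplane(c,k,.017)[:,:2]))
E
python3 meas.py
```

```text
round rect [596.8 250.2  38.1  37.4   1.9] circ [596.3 249.8  19.9]
   hole [595.7 250.1  28.8  27.8  45.9] mean [595.9 250.1]
square rect [669.8 -53.5  38.5  37.6  77.4] circ [670.6 -53.8  24.9]
   hole [669.7 -53.7  26.6  26.9  78.7] mean [669.6 -53.8]
slot rect [ 589.3 -338.5   31.4   49.3   52. ] circ [ 589.5 -338.9   25.8]
   hole [ 589.2 -338.2   17.7   35.8   50.1] mean [ 588.9 -338.3]
keyed rect [4.759e+02 2.298e+02 4.130e+01 5.510e+01 4.000e-01] circ [473.7 229.9  29.6]
   hole [474.8 226.5  26.3  28.9  46. ] mean [475.4 226.7]
mslot [614.8  83.4 103.5 104.9   7.5]
msq [ 6.412e+02 -2.205e+02  1.004e+02  1.038e+02  3.000e-01]
mkey [436.8  85.3 108.6 104.9   8.5]
mround [458.9 -78.  104.  104.4  86.3]
mslot pin px [283 220] [288 232] z.017.. [613.7  83.8  29.2  11.9   0.8]
msq pin px [408 212] [417 220] z.017.. [ 6.395e+02 -2.188e+02  1.960e+01  2.220e+01  3.000e-01]
mkey pin px [280 293] [287 304] z.017.. [441.7  86.2  25.6  16.3   0.7]
mround pin px [348 287] [358 296] z.017.. [ 4.588e+02 -7.550e+01  2.100e+01  2.340e+01  2.000e-01]
```

View pics/mask.png

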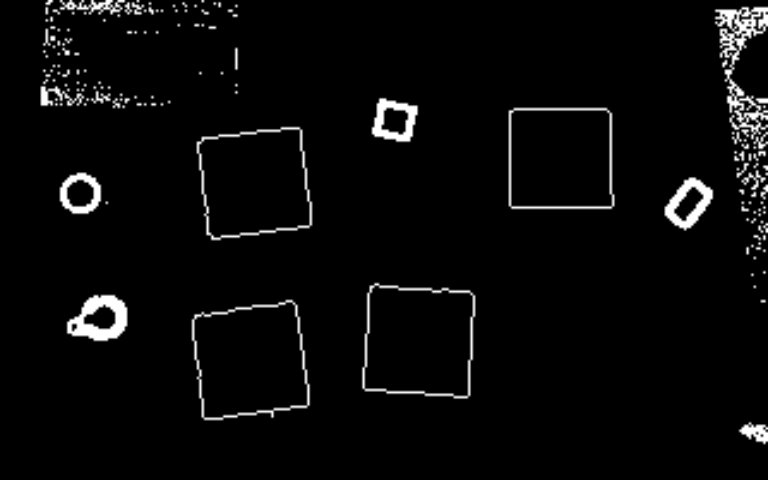

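The mask outlines the four brass faces and the mould tops cleanly, apart from a small shadow bump under the keyed mould and the hub's lug. I'll refine those two.

```bash
python3 - <<'E'
from meas import *
from scipy.optimize import least_squares
c=pickle.load(open("top0.pkl","rb")); hsv=cv2.cvtColor(c["img"],cv2.COLOR_RGB2HSV)
s=cv2.inRange(hsv,(0,0,120),(179,60,255)); s=cv2.morphologyEx(s,cv2.MORPH_CLOSE,np.ones((3,3)))
for n,(u,v) in dict(mkey=(284,300),mslot=(286,227),msq=(413,216),mround=(354,292)).items():
    mm=np.zeros_like(s); mm[v-30:v+31,u-30:u+31]=s[v-30:v+31,u-30:u+31]
    cs,_=cv2.findContours(mm,cv2.RETR_EXTERNAL,cv2.CHAIN_APPROX_NONE)
    mm=cv2.drawContours(np.zeros_like(s),[max(cs,key=cv2.contourArea)],-1,255,-1); mm=cv2.morphologyEx(mm,cv2.MORPH_OPEN,np.ones((9,9)))
    cs,_=cv2.findContours(mm,cv2.RETR_EXTERNAL,cv2.CHAIN_APPROX_NONE); k=cs[0].reshape(-1,2)
    print(n,rect(onplane(c,k,.017)[:,:2]))
m=cv2.inRange(hsv,(8,110,120),(28,255,255)); mm=np.zeros_like(m); mm[260:306,198:245]=m[260:306,198:245]
cs,h=cv2.findContours(mm,cv2.RETR_EXTERNAL,cv2.CHAIN_APPROX_NONE); k=max(cs,key=cv2.contourArea).reshape(-1,2)
w=onplane(c,k,.05)[:,:2]*1000; w=w[w[:,1]<240]
f=least_squares(lambda p:np.hypot(*(w-p[:2]).T)-p[2],[475,227,23],loss="soft_l1"); print("hub",f.x)
l=onplane(c,k[k[:,0]<215],.016)[:,:2]*1000; print("lug pts",l.mean(0),l[:,1].max(),"ends",np.degrees(np.arctan2(*(l[l[:,1]>l[:,1].max()-3].mean(0)-f.x[:2])[::-1])))
# keyway/hole direction (dark interior)
hh,hr=cv2.findContours(mm,cv2.RETR_CCOMP,cv2.CHAIN_APPROX_NONE)
for a,b in zip(hh,hr[0]):
    if b[3]>=0 and cv2.contourArea(a)>20:
        a=onplane(c,a.reshape(-1,2),.05)[:,:2]*1000; d=a-f.x[:2]; r=np.hypot(*d.T); t=d[r>14]; print(np.round(t,1).tolist(),np.degrees(np.arctan2(t[:,1].mean(),t[:,0].mean())))
# side view
cs_=pickle.load(open("side0.pkl","rb"))
for n,p in dict(round=(596.5,250,50),square=(669.8,-53.5,50),slot=(589.3,-338.5,50),hub=(f.x[0],f.x[1],50)).items(): print(n,px(cs_,np.array(p)/1000))
crop(cs_,295,270,75,60,5,"pics/s1.png")
E
```

```text
mkey [439.1  85.4 104.1 104.8   8.2]
mslot [614.9  83.3 103.5 104.7   7.5]
msq [ 6.412e+02 -2.205e+02  1.004e+02  1.038e+02  3.000e-01]
mround [458.5 -78.1 104.  103.2  86.4]
hub [476.21984653 223.51663149  21.57170618]
lug pts [472.75277548 257.08750116] 263.85733371257527 ends 98.66971857039019
[[-7.3, 13.1], [-7.3, 15.4], [-7.3, 17.7], [-5.0, 20.1], [-2.7, 20.1], [-0.4, 20.2], [1.9, 18.0], [4.2, 15.8], [4.2, 13.5]] 97.33929234820674
round [[266.28171302 296.73658188]]
square [[276.95474401 237.6739843 ]]
slot [[331.96988799 202.67501512]]
hub [[324.71576029 297.04065392]]
```

View pics/s1.png

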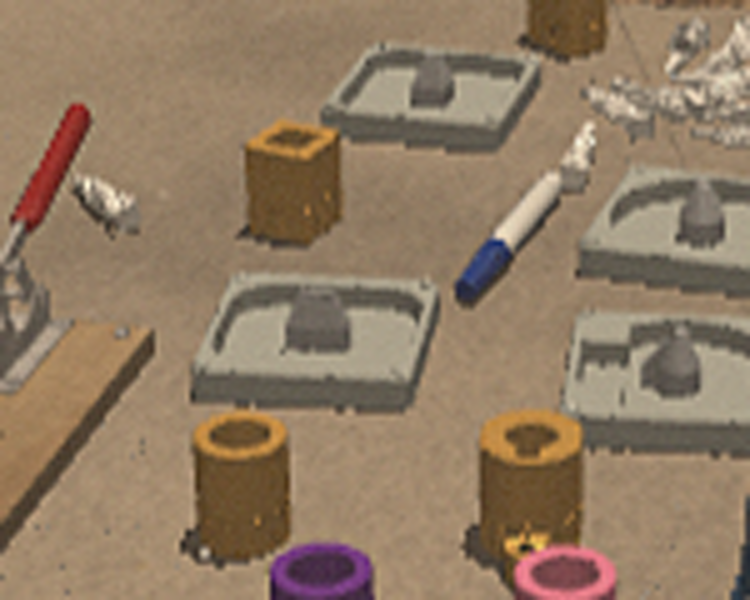

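In the side view the brass tops project within about 2 px of the top-view fixes (round about (268,297), hub about (326,297)), so the two agree to roughly 3 mm. Next, a helper that gives the row numbers.

```bash
cat > go.py <<'E'
# usage: go.py x y z psi(deg) [n rows]   -> rows in tool axes from present pose (mm, deg world)
import sys
from h import *
from plant import robot
o=robot.get_obs(); p=np.array(o["tool_pos"])*1000; M=R.from_quat(o["orientation"]).as_matrix()
psi=np.degrees(np.arctan2(M[1,0],M[0,0]))
print("t %.2f"%o["t"],"tcp",p.round(1),"psi %.1f"%psi,"tilt %.2fdeg"%np.degrees(np.arccos(-M[2,2])),"F",np.round(o["wrist_force"],1),"w %.3f"%o["gripper_width"],"q",np.round(o["qpos"],2))
if len(sys.argv)>4:
    x,y,z,ps=map(float,sys.argv[1:5])
    d=np.array([x,y,z])-p; dp=(ps-psi+180)%360-180
    n=int(sys.argv[5]) if len(sys.argv)>5 else int(np.ceil(max(np.linalg.norm(d)/55,abs(dp)/9.5,1e-3)))
    a=psi
    for i in range(n):
        t=np.radians(a); w=d/n
        print([round(float(v),2) for v in ((w[0]*np.cos(t)+w[1]*np.sin(t))/10,(w[0]*np.sin(t)-w[1]*np.cos(t))/10,-w[2]/10)]+[0,0,round(float(-np.radians(dp/n)),3)])
        a+=dp/n
E
python3 go.py 476 223.5 150 8
python3 - <<'E'
from h import *
c=pickle.load(open("top0.pkl","rb")); P=points(c)
q=P[320:400,190:245]; print("vise",q[...,2].max(), q[q[...,2]>.03].max(0))
E
```

```text
t 0.10 tcp [132.6 481.5 230.5] psi 74.6 tilt 0.11deg F [ 0.6 -0.7 -0.3] w 0.996 q [ 1.3   0.24  0.    1.34 -0.    1.57]
[-1.97, 4.99, 1.01, 0, 0, 0.145]
[-1.23, 5.23, 1.01, 0, 0, 0.145]
[-0.46, 5.35, 1.01, 0, 0, 0.145]
[0.32, 5.36, 1.01, 0, 0, 0.145]
[1.1, 5.26, 1.01, 0, 0, 0.145]
[1.85, 5.04, 1.01, 0, 0, 0.145]
[2.56, 4.72, 1.01, 0, 0, 0.145]
[3.21, 4.3, 1.01, 0, 0, 0.145]
vise 1.3424772865991474 [0.37898733 0.27609536 1.34247729]
```

Emit:
carry_out:
  targets:
    - [-2.0,5.0,0.5,0,0,0.145,0]
    - [-1.2,5.2,0.5,0,0,0.145,0]
    - [-0.5,5.3,0.5,0,0,0.145,0]
    - [0.3,5.3,1.0,0,0,0.145,0]
    - [1.1,5.3,1.0,0,0,0.145,0]

```text
t: 0.72
tool_pos: [0.3474, 0.3195, 0.1958]
orientation: [0.959, 0.282, -0.0, 0.0]
wrist_force: [1.4, 1.2, 0.3]
gripper_width: 1.002
```

```bash
python3 go.py 476 223.5 130 8
```

```text
t 0.72 tcp [347.4 319.5 195.8] psi 32.8 tilt 0.01deg F [1.4 1.2 0.3] w 1.002 q [ 0.74  0.2  -0.14  1.23  0.    1.74]
[1.4, 3.76, 1.65, 0, 0, 0.108]
[1.8, 3.58, 1.65, 0, 0, 0.108]
[2.18, 3.37, 1.65, 0, 0, 0.108]
[2.53, 3.11, 1.65, 0, 0, 0.108]
```

Emit:
carry_out:
  targets:
    - [1.4,3.8,1.5,0,0,0.108,0]
    - [1.8,3.6,1.6,0,0,0.108,0]
    - [2.2,3.4,1.7,0,0,0.108,0]
    - [2.5,3.1,1.7,0,0,0.108,0]
    - [0,0,0,0,0,0,0]

```text
t: 1.35
tool_pos: [0.4762, 0.2225, 0.1292]
orientation: [0.998, 0.07, -0.002, 0.001]
wrist_force: [0.4, 0.5, 0.0]
gripper_width: 1.001
```

```bash
python3 go.py 476 223.5 18 8; python3 - <<'E'
from h import *
from plant import robot
for n in("top","side"):
    c=robot.capture(n); pickle.dump(c,open(n+"1.pkl","wb"))
    print(n,px(c,[robot.get_obs()["tool_pos"]]))
c=pickle.load(open("side1.pkl","rb")); crop(c,320,270,75,60,5,"pics/s2.png")
E
```

```text
t 1.35 tcp [476.2 222.5 129.2] psi 8.1 tilt 0.21deg F [0.4 0.5 0. ] w 1.001 q [ 0.44  0.36 -0.11  1.11 -0.    1.87]
[-0.0, -0.03, 3.71, 0, 0, 0.0]
[-0.0, -0.03, 3.71, 0, 0, 0.0]
[-0.0, -0.03, 3.71, 0, 0, 0.0]
top [[216.78839715 278.23000323]]
side [[324.82544396 262.68984063]]
```

View pics/s2.png

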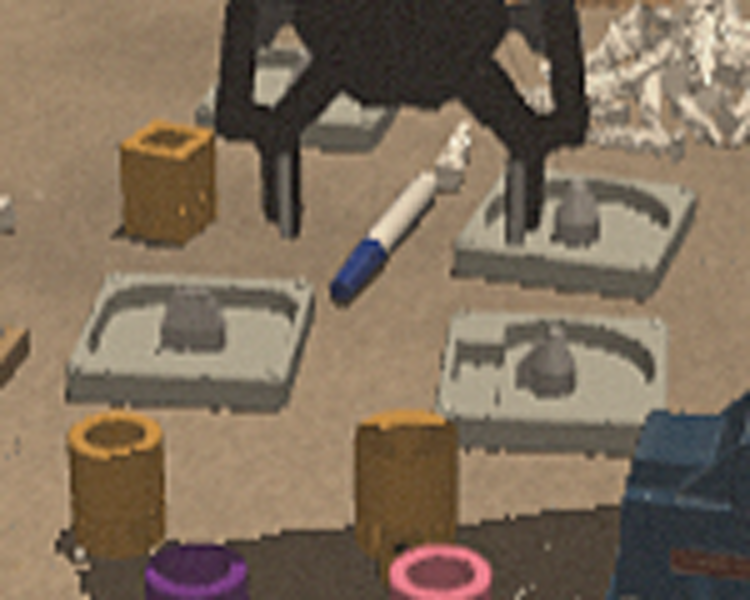

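The side view shows the fingertips at about (302.6,257) and (348,259), straddling the hub at (326.5,294). The finger midpoint is about 1 px (2–3 mm) to the hub's +x side. So the top camera reads x about 2.5 mm too large, and I'll apply −2.5 mm to all top-view x values.

```bash
python3 go.py 473.7 223.5 18 8
```

```text
t 1.45 tcp [475.2 224.3 130.6] psi 8.3 tilt 0.11deg F [0.7 0.2 0.8] w 0.999 q [ 0.44  0.36 -0.11  1.11  0.    1.87]
[-0.05, 0.02, 3.75, 0, 0, 0.002]
[-0.05, 0.02, 3.75, 0, 0, 0.002]
[-0.05, 0.02, 3.75, 0, 0, 0.002]
```

Emit:
carry_out:
  targets:
    - [-0.2,-0.1,3.7,0,0,0,0]
    - [0,0,3.7,0,0,0,0]
    - [0,0,3.7,0,0,0,0]
    - [0,0,0,0,0,0,0]
    - [0,0,0,0,0,0,120]

```text
t: 2.08
tool_pos: [0.4741, 0.2265, 0.0218]
orientation: [0.997, 0.073, 0.001, -0.0]
wrist_force: [0.2, 0.9, 0.6]
gripper_width: 0.819
```

Emit:
carry_out:
  targets:
    - [0,0,0,0,0,0,255]
    - [0,0,0,0,0,0,255]
    - [0,0,0,0,0,0,255]
    - [0,0,0,0,0,0,255]
    - [0,0,0,0,0,0,255]

```text
t: 2.7
tool_pos: [0.4749, 0.2263, 0.0225]
orientation: [0.997, 0.073, 0.002, -0.001]
wrist_force: [-2.1, 0.1, 6.1]
gripper_width: 0.489
```

```bash
python3 go.py 473.7 223.5 130 8; python3 - <<'E'
from h import *
from plant import robot
c=robot.capture("side"); crop(c,320,270,75,60,5,"pics/s3.png")
E
```

```text
t 2.70 tcp [474.9 226.3  22.5] psi 8.3 tilt 0.22deg F [-2.1  0.1  6.1] w 0.489 q [ 0.44  0.47 -0.25  0.85  0.    1.87]
[-0.08, 0.13, -5.38, 0, 0, 0.003]
[-0.08, 0.13, -5.38, 0, 0, 0.003]
```

View pics/s3.png

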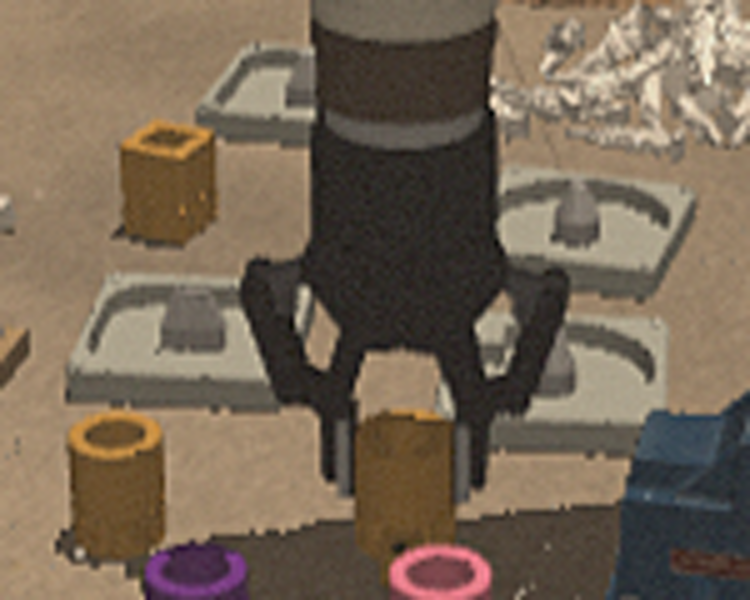

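The hub is gripped (width 0.489, about 42 mm) between the pads at (313–338, 292–308). Lifting and turning it −90° toward the key.

Emit:
carry_out:
  targets:
    - [0,0,-1.5,0,0,0,255]
    - [0,0,-3.0,0,0,0,255]
    - [0,0,-4.0,0,0,0,255]
    - [0,0,-3.0,0,0,0,255]
    - [0,0,0,0,0,0,255]

```text
t: 3.38
tool_pos: [0.4754, 0.2262, 0.1382]
orientation: [0.997, 0.072, 0.003, -0.001]
wrist_force: [0.3, 0.6, -4.9]
gripper_width: 0.489
```

```bash
python3 go.py 439.4 85.8 120 -81.8 10
```

```text
t 3.38 tcp [475.4 226.2 138.2] psi 8.3 tilt 0.35deg F [ 0.3  0.6 -4.9] w 0.489 q [ 0.44  0.35 -0.1   1.12 -0.    1.87]
[-0.56, 1.34, 0.18, 0, 0, 0.157]
[-0.34, 1.41, 0.18, 0, 0, 0.157]
[-0.12, 1.44, 0.18, 0, 0, 0.157]
[0.11, 1.45, 0.18, 0, 0, 0.157]
[0.33, 1.41, 0.18, 0, 0, 0.157]
[0.55, 1.34, 0.18, 0, 0, 0.157]
[0.75, 1.24, 0.18, 0, 0, 0.157]
[0.94, 1.1, 0.18, 0, 0, 0.157]
[1.1, 0.94, 0.18, 0, 0, 0.157]
[1.23, 0.76, 0.18, 0, 0, 0.157]
```

Emit:
carry_out:
  targets:
    - [-0.6,1.3,0.2,0,0,0.157,255]
    - [-0.3,1.4,0.2,0,0,0.157,255]
    - [-0.1,1.4,0.2,0,0,0.157,255]
    - [0.1,1.4,0.2,0,0,0.157,255]
    - [0.3,1.4,0.2,0,0,0.157,255]

```text
t: 4.0
tool_pos: [0.454, 0.1557, 0.1233]
orientation: [0.948, -0.317, -0.002, 0.001]
wrist_force: [1.0, 0.4, -5.4]
gripper_width: 0.489
```

Emit:
carry_out:
  targets:
    - [0.6,1.3,0.2,0,0,0.157,255]
    - [0.8,1.2,0.2,0,0,0.157,255]
    - [0.9,1.1,0.2,0,0,0.157,255]
    - [1.1,0.9,0.2,0,0,0.157,255]
    - [1.2,0.8,0.2,0,0,0.157,255]

```text
t: 4.62
tool_pos: [0.4391, 0.0744, 0.1135]
orientation: [0.762, -0.648, -0.005, -0.002]
wrist_force: [-0.3, -0.4, -4.6]
gripper_width: 0.489
```

```bash
python3 go.py 439.4 85.8 62 -81.8
```

```text
t 4.62 tcp [439.1  74.4 113.5] psi -80.8 tilt 0.64deg F [-0.3 -0.4 -4.6] w 0.489 q [ 0.16  0.23 -0.34  1.01  0.01  3.14]
[-1.12, -0.21, 5.15, 0, 0, 0.017]
```

J6 is at its range limit (3.14), so this half-turn of the grasp can't reach the key. I'll set the hub back down in the free spot and regrasp it turned 180°.

```bash
python3 go.py 478 205 115 -40 5
```

```text
t 4.62 tcp [439.1  74.4 113.5] psi -80.8 tilt 0.64deg F [-0.3 -0.4 -4.6] w 0.489 q [ 0.16  0.23 -0.34  1.01  0.01  3.14]
[-2.45, -1.19, -0.03, 0, 0, -0.142]
[-2.26, -1.52, -0.03, 0, 0, -0.142]
[-2.02, -1.83, -0.03, 0, 0, -0.142]
[-1.74, -2.1, -0.03, 0, 0, -0.142]
[-1.43, -2.32, -0.03, 0, 0, -0.142]
```

Emit:
carry_out:
  targets:
    - [-2.4,-1.2,0,0,0,-0.142,255]
    - [-2.3,-1.5,0,0,0,-0.142,255]
    - [-2.0,-1.8,0,0,0,-0.142,255]
    - [-1.7,-2.1,0,0,0,-0.142,255]
    - [-1.4,-2.3,0,0,0,-0.142,255]

```text
t: 5.25
tool_pos: [0.4783, 0.2042, 0.1145]
orientation: [0.94, -0.34, -0.004, -0.003]
wrist_force: [0.8, 0.2, -5.1]
gripper_width: 0.493
```

Emit:
carry_out:
  targets:
    - [0,0,0,0,0,0,255]
    - [0,0,2.5,0,0,0,255]
    - [0,0,2.5,0,0,0,255]
    - [0,0,2.0,0,0,0,255]
    - [0,0,0,0,0,0,255]

```text
t: 5.88
tool_pos: [0.4764, 0.2029, 0.0437]
orientation: [0.939, -0.343, -0.005, -0.002]
wrist_force: [-1.0, -0.1, -5.8]
gripper_width: 0.491
```

```bash
python3 go.py 478 205 25 -40 3
```

```text
t 5.88 tcp [476.4 202.9  43.7] psi -40.1 tilt 0.63deg F [-1.  -0.1 -5.8] w 0.491 q [ 0.4   0.44 -0.24  0.9   0.01  2.67]
[-0.0, -0.09, 0.62, 0, 0, -0.001]
[-0.0, -0.09, 0.62, 0, 0, -0.001]
[-0.0, -0.09, 0.62, 0, 0, -0.001]
```

Emit:
carry_out:
  targets:
    - [0,0,1.0,0,0,0,255]
    - [0,0,0.7,0,0,0,255]
    - [0,0,0.3,0,0,0,255]
    - [0,0,0,0,0,0,255]
    - [0,0,0,0,0,0,0]

```text
t: 6.5
tool_pos: [0.4804, 0.2054, 0.0275]
orientation: [0.94, -0.342, -0.002, -0.005]
wrist_force: [-0.2, -0.2, -0.1]
gripper_width: 0.685
```

Emit:
carry_out:
  targets:
    - [0,0,0,0,0,0,0]
    - [0,0,0,0,0,0,0]
    - [0,0,-4.0,0,0,0,0]
    - [0,0,-5.0,0,0,0,0]
    - [0,0,0,0,0,0,0]

```text
t: 7.12
tool_pos: [0.4831, 0.2055, 0.1213]
orientation: [0.94, -0.342, 0.001, -0.008]
wrist_force: [0.4, 0.2, -0.6]
gripper_width: 1.002
```

```bash
python3 go.py 476 204 115 140 ; python3 - <<'E'
from h import *
from plant import robot
c=robot.capture("side"); crop(c,320,270,75,60,5,"pics/s4.png")
c=robot.capture("top"); crop(c,250,262,60,50,6,"pics/t4.png")
E
```

```text
t 7.12 tcp [483.1 205.5 121.3] psi -40.0 tilt 0.92deg F [ 0.4  0.2 -0.6] w 1.002 q [ 0.4   0.35 -0.14  1.07  0.01  2.67]
[-0.02, 0.03, 0.03, 0, 0, 0.165]
[-0.02, 0.03, 0.03, 0, 0, 0.165]
[-0.01, 0.04, 0.03, 0, 0, 0.165]
[-0.01, 0.04, 0.03, 0, 0, 0.165]
[-0.0, 0.04, 0.03, 0, 0, 0.165]
[0.01, 0.04, 0.03, 0, 0, 0.165]
[0.01, 0.04, 0.03, 0, 0, 0.165]
[0.02, 0.03, 0.03, 0, 0, 0.165]
[0.02, 0.03, 0.03, 0, 0, 0.165]
[0.03, 0.03, 0.03, 0, 0, 0.165]
[0.03, 0.02, 0.03, 0, 0, 0.165]
[0.03, 0.02, 0.03, 0, 0, 0.165]
[0.04, 0.01, 0.03, 0, 0, 0.165]
[0.04, 0.0, 0.03, 0, 0, 0.165]
[0.04, -0.0, 0.03, 0, 0, 0.165]
[0.04, -0.01, 0.03, 0, 0, 0.165]
[0.03, -0.02, 0.03, 0, 0, 0.165]
[0.03, -0.02, 0.03, 0, 0, 0.165]
[0.03, -0.03, 0.03, 0, 0, 0.165]
```

View pics/s4.png

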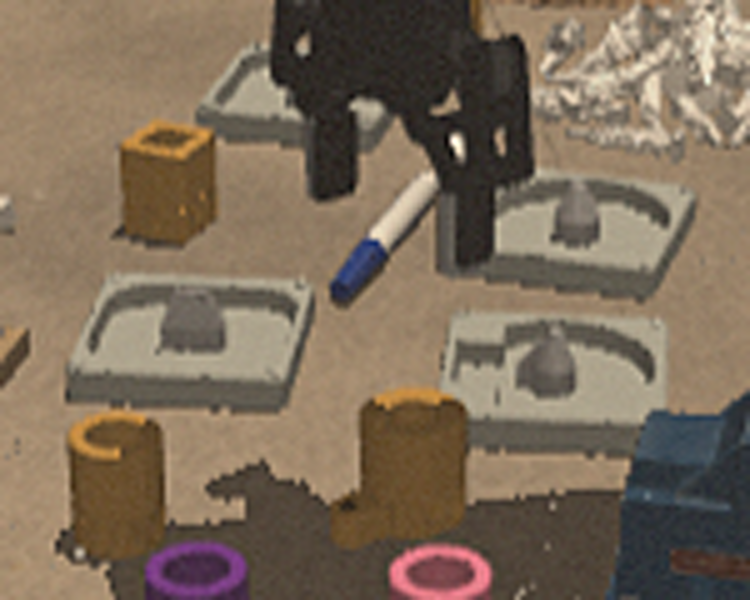

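View pics/t4.png

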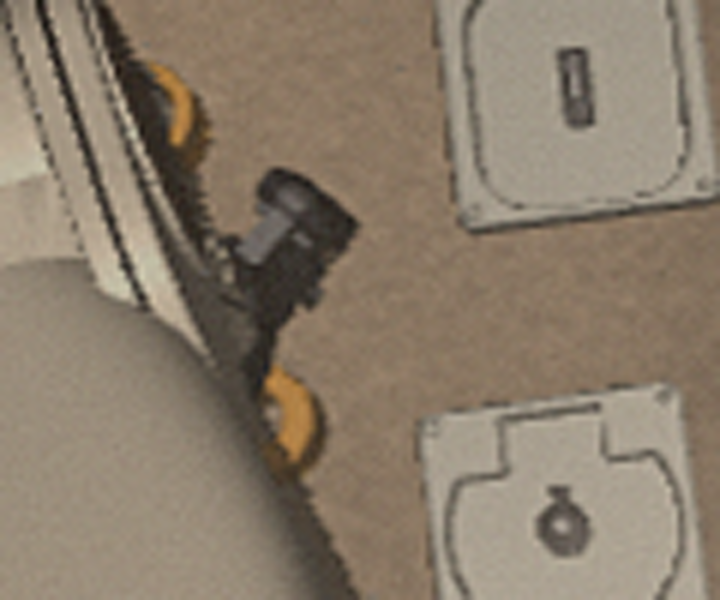

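The hub stands upright at about (326,293) in the side view, lug toward the lower left. Now the half-turn in the other direction, so J6 moves away from its limit.

Emit:
carry_out:
  targets:
    - [0,0,0,0,0,-0.157,0]
    - [0,0,0,0,0,-0.157,0]
    - [0,0,0,0,0,-0.157,0]
    - [0,0,0,0,0,-0.157,0]
    - [0,0,0,0,0,-0.157,0]

```text
t: 7.85
tool_pos: [0.4783, 0.2036, 0.1147]
orientation: [0.999, 0.046, -0.002, -0.004]
wrist_force: [-0.2, 1.5, 0.1]
gripper_width: 1.003
```

Emit:
carry_out:
  targets:
    - [0,0,0,0,0,-0.157,0]
    - [0,0,0,0,0,-0.157,0]
    - [0,0,0,0,0,-0.157,0]
    - [0,0,0,0,0,-0.157,0]
    - [0,0,0,0,0,-0.157,0]

```text
t: 8.48
tool_pos: [0.4783, 0.2036, 0.1147]
orientation: [0.906, 0.424, -0.0, -0.005]
wrist_force: [-0.4, -0.5, 0.3]
gripper_width: 1.003
```

Emit:
carry_out:
  targets:
    - [0,0,0,0,0,-0.157,0]
    - [0,0,0,0,0,-0.157,0]
    - [0,0,0,0,0,-0.157,0]
    - [0,0,0,0,0,-0.157,0]
    - [0,0,0,0,0,-0.157,0]

```text
t: 9.1
tool_pos: [0.4783, 0.2036, 0.1146]
orientation: [0.674, 0.738, 0.001, -0.005]
wrist_force: [1.0, 1.0, -0.3]
gripper_width: 1.004
```

Emit:
carry_out:
  targets:
    - [0,0,0,0,0,-0.157,0]
    - [0,0,0,0,0,-0.157,0]
    - [0,0,0,0,0,-0.157,0]
    - [0,0,0,0,0,-0.157,0]
    - [0,0,0,0,0,-0.157,0]

```text
t: 9.72
tool_pos: [0.4783, 0.2036, 0.1147]
orientation: [0.341, 0.94, 0.003, -0.004]
wrist_force: [0.1, -0.7, 1.0]
gripper_width: 1.001
```

```bash
cat >> go.py <<'E'
# levelling turn in tool axes (makes tool z point straight down)
v=M.T@np.array([0,0,-1.]); r=np.cross([0,0,1.],v); print("level turn",r.round(4))
E
python3 go.py 480.4 205.4 19 140; python3 - <<'E'
from h import *
from plant import robot
c=robot.capture("side"); crop(c,320,270,75,60,5,"pics/s5.png")
E
```

```text
t 9.72 tcp [478.3 203.6 114.7] psi 140.2 tilt 0.58deg F [ 0.1 -0.7  1. ] w 1.001 q [ 0.4   0.36 -0.15  1.07  0.01 -0.48]
[-0.02, 0.14, 4.78, 0, 0, 0.001]
[-0.02, 0.14, 4.78, 0, 0, 0.001]
level turn [ 0.0034 -0.0095  0.    ]
```

View pics/s5.png

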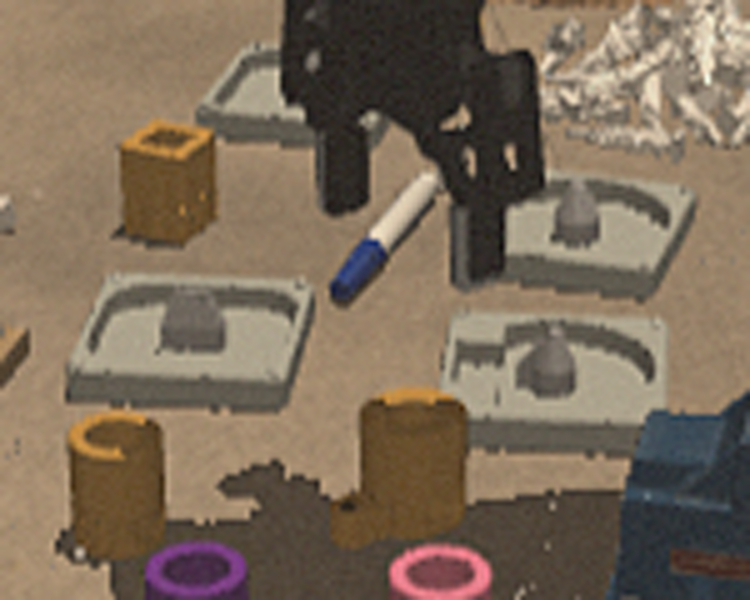

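Emit:
carry_out:
  targets:
    - [0,0,3.2,0.003,-0.009,0,0]
    - [0,0,3.2,0,0,0,0]
    - [0,0,3.1,0,0,0,0]
    - [0,0,0,0,0,0,0]
    - [0,0,0,0,0,0,100]

```text
t: 10.4
tool_pos: [0.4798, 0.2046, 0.0218]
orientation: [0.344, 0.939, 0.001, 0.001]
wrist_force: [0.4, 0.7, 0.3]
gripper_width: 0.815
```

Emit:
carry_out:
  targets:
    - [0,0,0,0,0,0,255]
    - [0,0,0,0,0,0,255]
    - [0,0,0,0,0,0,255]
    - [0,0,0,0,0,0,255]
    - [0,0,0,0,0,0,255]

```text
t: 11.02
tool_pos: [0.4808, 0.2052, 0.0232]
orientation: [0.343, 0.939, 0.003, 0.002]
wrist_force: [-0.7, 0.9, 6.3]
gripper_width: 0.49
```

Emit:
carry_out:
  targets:
    - [0,0,0,0,0,0,255]
    - [0,0,-3.0,0,0,0,255]
    - [0,0,-4.0,0,0,0,255]
    - [0,0,-3.0,0,0,0,255]
    - [0,0,0,0,0,0,255]

```text
t: 11.65
tool_pos: [0.4811, 0.2049, 0.1236]
orientation: [0.343, 0.939, 0.003, 0.003]
wrist_force: [0.3, -0.1, -4.7]
gripper_width: 0.492
```

```bash
python3 go.py 436.6 85.4 120 98.2 5; python3 - <<'E'
from h import *
from plant import robot
c=robot.capture("side"); crop(c,320,270,75,60,5,"pics/s6.png")
E
```

```text
t 11.65 tcp [481.1 204.9 123.6] psi 139.9 tilt 0.52deg F [ 0.3 -0.1 -4.7] w 0.492 q [ 0.4   0.35 -0.13  1.08  0.   -0.47]
[-0.86, -2.4, 0.07, 0, 0, 0.145]
[-1.2, -2.25, 0.07, 0, 0, 0.145]
[-1.51, -2.05, 0.07, 0, 0, 0.145]
[-1.8, -1.81, 0.07, 0, 0, 0.145]
[-2.04, -1.53, 0.07, 0, 0, 0.145]
level turn [ 0.0082  0.0037 -0.    ]
```

View pics/s6.png

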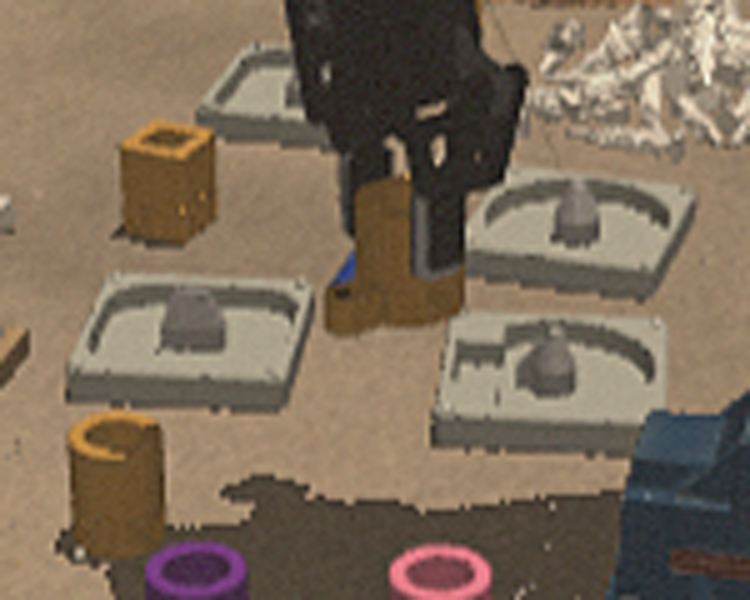

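The hub is held upright at about (322–338, 246–275) with the lug toward the viewer's left. Moving it over the keyed mould.

Emit:
carry_out:
  targets:
    - [-0.9,-2.4,0.1,0.008,0.004,0.145,255]
    - [-1.2,-2.2,0.1,0,0,0.145,255]
    - [-1.5,-2.0,0.1,0,0,0.145,255]
    - [-1.8,-1.8,0.1,0,0,0.145,255]
    - [-2.0,-1.5,0.1,0,0,0.145,255]

```text
t: 12.32
tool_pos: [0.4342, 0.0845, 0.1143]
orientation: [0.656, 0.755, -0.004, -0.003]
wrist_force: [-0.2, -0.1, -4.1]
gripper_width: 0.489
```

Emit:
carry_out:
  targets:
    - [0,0,0.5,0,0,0,255]
    - [0,0,2.0,0,0,0,255]
    - [0,0,1.5,0,0,0,255]
    - [0,0,0,0,0,0,255]
    - [0,0,0,0,0,0,255]

```text
t: 12.95
tool_pos: [0.4361, 0.086, 0.0764]
orientation: [0.654, 0.757, -0.002, -0.002]
wrist_force: [-0.0, 0.3, -4.4]
gripper_width: 0.491
```

```bash
python3 go.py 438 85.6 64 98.2 1; python3 - <<'E'
from h import *
from plant import robot
c=robot.capture("side"); crop(c,350,270,60,50,6,"pics/s7.png")
c=robot.capture("top"); crop(c,284,290,60,50,6,"pics/t7.png")
E
```

```text
t 12.95 tcp [436.1  86.   76.4] psi 98.4 tilt 0.35deg F [-0.   0.3 -4.4] w 0.491 q [ 0.19  0.27 -0.39  0.91  0.    0.05]
[-0.06, 0.18, 1.24, 0, 0, 0.003]
level turn [-0.0061  0.0001  0.    ]
```

View pics/s7.png

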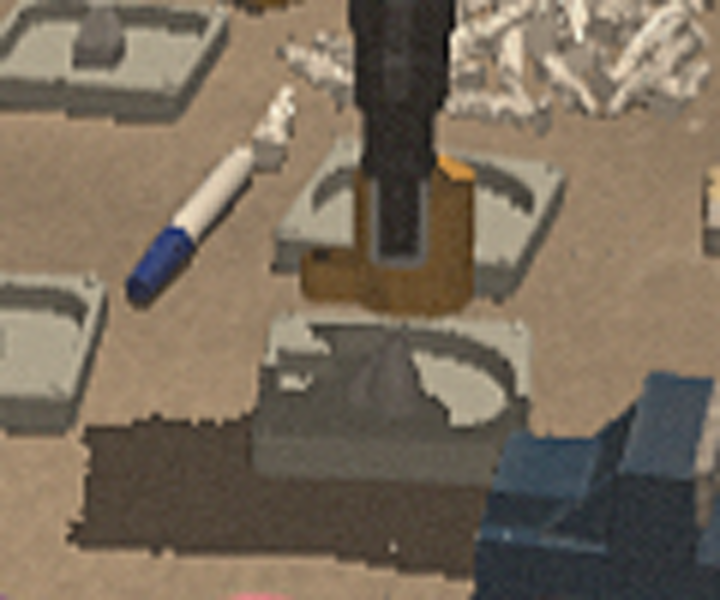

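View pics/t7.png

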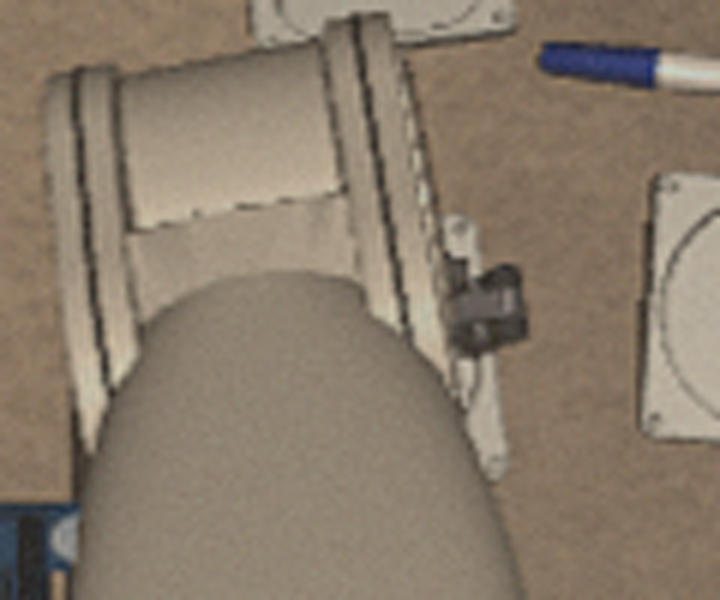

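```bash
python3 - <<'E'
from h import *
from plant import robot
c=pickle.load(open("side1.pkl","rb"))
for z in (35,55,80,109): print(z,(px(c,[[.4366,.0854,z/1e3]])[0]-[290,220])*6)
print((px(c,[[.4266,.0854,.08]])[0]-[290,220])*6)
E
python3 go.py 438 85.6 64 98.2 1
```

```text
35 [393.62295115 336.0500596 ]
55 [394.41989783 289.25467945]
80 [395.43930717 229.93987515]
109 [396.65536249 159.95727282]
[421.60001796 232.46372124]
t 13.05 tcp [436.7  86.   77.1] psi 98.4 tilt 0.25deg F [ 0.4  0.6 -5.4] w 0.490 q [ 0.19  0.27 -0.39  0.91  0.    0.05]
[-0.06, 0.12, 1.31, 0, 0, 0.003]
level turn [-0.0044  0.0001  0.    ]
```

The side view has the pin nose at (356,276), matching prediction. The held hub's centre is at about (359,261), some 7 mm too far toward −x, because it is gripped off-centre along the pads. I'll shift +0.7 cm along tool y and recheck.

Emit:
carry_out:
  targets:
    - [0,0.7,0,-0.004,0,0,255]
    - [0,0,0,0,0,0,255]
    - [0,0,1.0,0,0,0,255]
    - [0,0,0,0,0,0,255]
    - [0,0,0,0,0,0,255]

```text
t: 13.68
tool_pos: [0.4428, 0.0866, 0.0664]
orientation: [0.654, 0.757, -0.001, -0.001]
wrist_force: [0.2, 0.1, -4.1]
gripper_width: 0.493
```

```bash
python3 go.py; python3 - <<'E'
from h import *
from plant import robot
c=robot.capture("side"); crop(c,350,270,60,50,6,"pics/s8.png")
E
```

```text
t 13.68 tcp [442.8  86.6  66.4] psi 98.3 tilt 0.13deg F [ 0.2  0.1 -4.1] w 0.493 q [ 0.19  0.3  -0.39  0.89 -0.    0.05]
level turn [-0.0022  0.0002  0.    ]
```

View pics/s8.png

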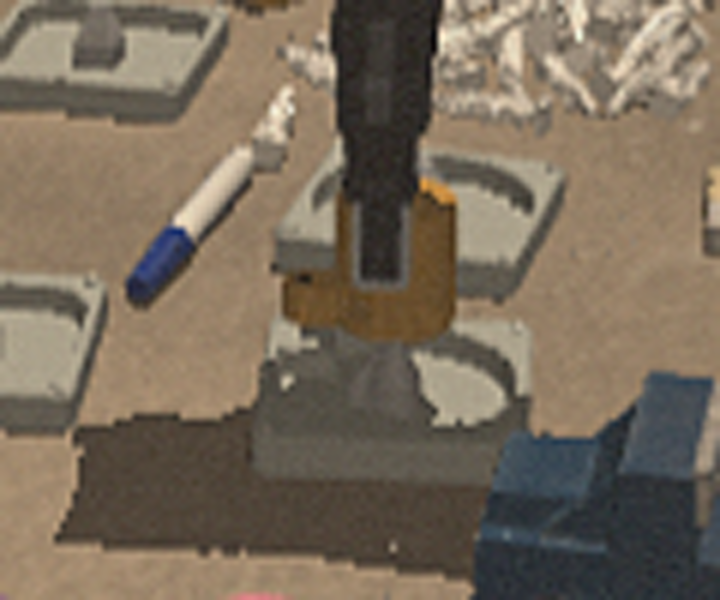

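The hub is now centred at (356,264), over the pin to within about 1 mm in x. Lowering.

Emit:
carry_out:
  targets:
    - [0,0,0.8,0,0,0,255]
    - [0,0,0.8,0,0,0,255]
    - [0,0,0.8,0,0,0,255]
    - [0,0,0.3,0,0,0,255]
    - [0,0,0,0,0,0,255]

```text
t: 14.35
tool_pos: [0.4428, 0.0866, 0.0393]
orientation: [0.654, 0.757, -0.001, -0.001]
wrist_force: [0.7, -0.7, -4.6]
gripper_width: 0.489
```

```bash
python3 go.py
```

```text
t 14.35 tcp [442.8  86.6  39.3] psi 98.3 tilt 0.13deg F [ 0.7 -0.7 -4.6] w 0.489 q [ 0.19  0.33 -0.42  0.82 -0.    0.05]
level turn [-0.0023  0.0004  0.    ]
```

No contact so far. Continuing down.

Emit:
carry_out:
  targets:
    - [0,0,0.4,0,0,0,255]
    - [0,0,0.4,0,0,0,255]
    - [0,0,0.2,0,0,0,255]
    - [0,0,0,0,0,0,255]
    - [0,0,0,0,0,0,255]

```text
t: 14.98
tool_pos: [0.4429, 0.0865, 0.0295]
orientation: [0.654, 0.757, -0.001, -0.0]
wrist_force: [-0.6, -2.9, -6.4]
gripper_width: 0.488
```

```bash
python3 go.py;  python3 - <<'E'
from h import *
from plant import robot
c=robot.capture("side"); crop(c,350,270,60,50,6,"pics/s9.png")
E
```

```text
t 14.97 tcp [442.9  86.5  29.5] psi 98.3 tilt 0.11deg F [-0.6 -2.9 -6.4] w 0.488 q [ 0.19  0.35 -0.43  0.79 -0.    0.05]
level turn [-0.0019  0.0005  0.    ]
```

View pics/s9.png

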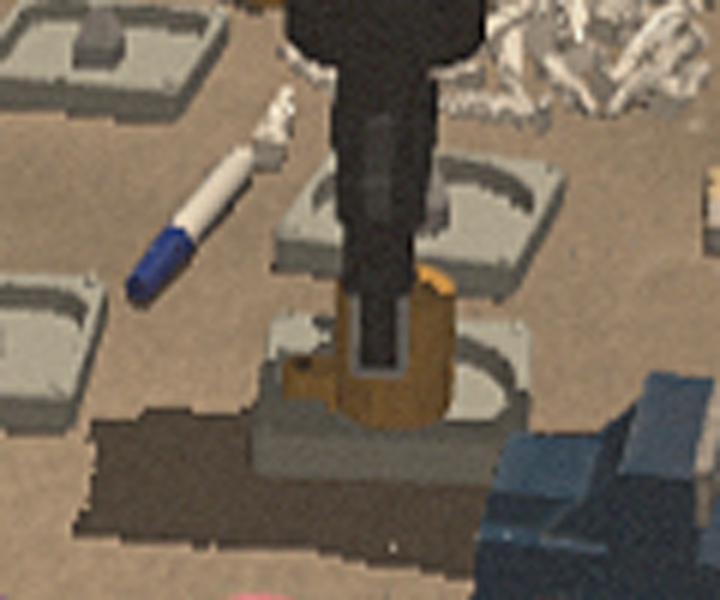

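The hub is over the pin, with its foot dipping into the cavity at (356,290). Last few millimetres, then release.

Emit:
carry_out:
  targets:
    - [0,0,0.2,0,0,0,255]
    - [0,0,0.1,0,0,0,255]
    - [0,0,0,0,0,0,255]
    - [0,0,0,0,0,0,255]
    - [0,0,0,0,0,0,255]

```text
t: 15.65
tool_pos: [0.4427, 0.0864, 0.0282]
orientation: [0.654, 0.757, -0.001, -0.0]
wrist_force: [-5.8, -3.5, 11.2]
gripper_width: 0.487
```

```bash
python3 go.py
```

```text
t 15.65 tcp [442.7  86.4  28.2] psi 98.3 tilt 0.07deg F [-5.8 -3.5 11.2] w 0.487 q [ 0.19  0.35 -0.44  0.79 -0.    0.05]
level turn [-0.0011  0.0006  0.    ]
```

Floor contact: +16 N, with the TCP 5 mm above the bench-grasp height. Releasing and rising.

Emit:
carry_out:
  targets:
    - [0,0,0,0,0,0,0]
    - [0,0,0,0,0,0,0]
    - [0,0,0,0,0,0,0]
    - [0,0,0,0,0,0,0]
    - [0,0,-3.0,0,0,0,0]

```text
t: 16.27
tool_pos: [0.441, 0.0864, 0.0551]
orientation: [0.654, 0.757, -0.003, -0.002]
wrist_force: [-0.2, -0.2, 0.5]
gripper_width: 1.004
```

Emit:
carry_out:
  targets:
    - [0,0,-5.0,0,0,0,0]
    - [0,0,-3.0,0,0,0,0]
    - [2.0,2.0,0,0,0,0,0]
    - [4.0,3.0,0,0,0,0,0]
    - [4.0,3.0,0,0,0,0,0]

```text
t: 16.9
tool_pos: [0.5088, 0.1983, 0.1368]
orientation: [0.654, 0.756, -0.0, -0.0]
wrist_force: [0.9, 0.5, 1.0]
gripper_width: 1.0
```

```bash
python3 go.py 594 250 130 112;  python3 - <<'E'
from h import *
from plant import robot
c=robot.capture("side"); crop(c,320,270,75,60,5,"pics/s10.png")
c=robot.capture("top"); pickle.dump(c,open("topa.pkl","wb")); crop(c,284,290,60,50,6,"pics/t10.png")
E
```

```text
t 16.90 tcp [508.8 198.3 136.8] psi 98.3 tilt 0.03deg F [0.9 0.5 1. ] w 1.000 q [ 0.37  0.39 -0.04  1.14  0.    0.23]
[1.95, 4.59, 0.34, 0, 0, -0.12]
[1.38, 4.79, 0.34, 0, 0, -0.12]
level turn [-0.0006 -0.      0.    ]
```

View pics/s10.png

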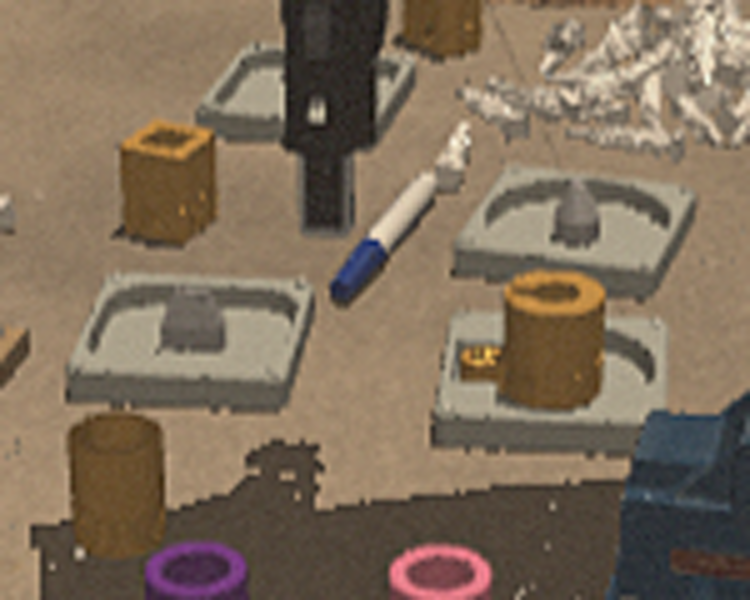

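View pics/t10.png

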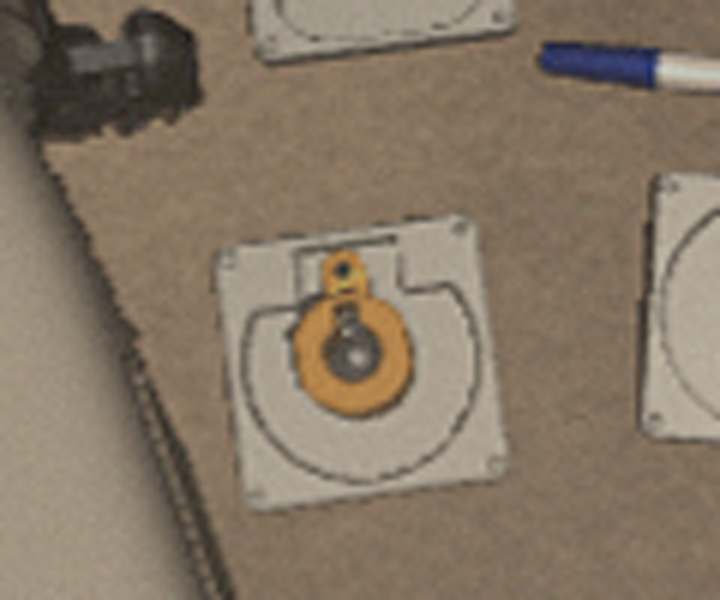

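The hub is seated upright at (343,349 in the crop), with the lug in the keyhole and the pin and key showing in the bore. Next is the round bush.

Emit:
carry_out:
  targets:
    - [1.3,4.3,0.3,0,0,0,0]
    - [1.3,4.4,0.4,0,0,0,0]
    - [0,0,0,0,0,0,0]
    - [0,0,0,0,0,0,0]
    - [0,0,0,0,0,0,0]

```text
t: 17.62
tool_pos: [0.5893, 0.2349, 0.13]
orientation: [0.654, 0.756, -0.001, -0.0]
wrist_force: [-0.0, 0.6, 0.5]
gripper_width: 0.998
```

```bash
python3 go.py 593.8 250 19 98 3;  python3 - <<'E'
from h import *
from plant import robot
c=robot.capture("side"); crop(c,270,270,75,60,5,"pics/s11.png")
print((px(c,[[.5938,.250,.05],[.5938,.25,0.025],[.5938,.25,0.142]])-[195,210])*5)
E
```

```text
t 17.62 tcp [589.3 234.9 130. ] psi 98.3 tilt 0.10deg F [-0.   0.6  0.5] w 0.998 q [0.38 0.56 0.22 1.23 0.   0.23]
[0.48, 0.22, 3.7, 0, 0, 0.002]
[0.48, 0.22, 3.7, 0, 0, 0.002]
[0.48, 0.22, 3.7, 0, 0, 0.002]
level turn [-0.0017  0.0003  0.    ]
[[362.4949512  434.38645092]
 [365.24339152 485.93332229]
 [351.89061805 237.12423269]]
```

View pics/s11.png

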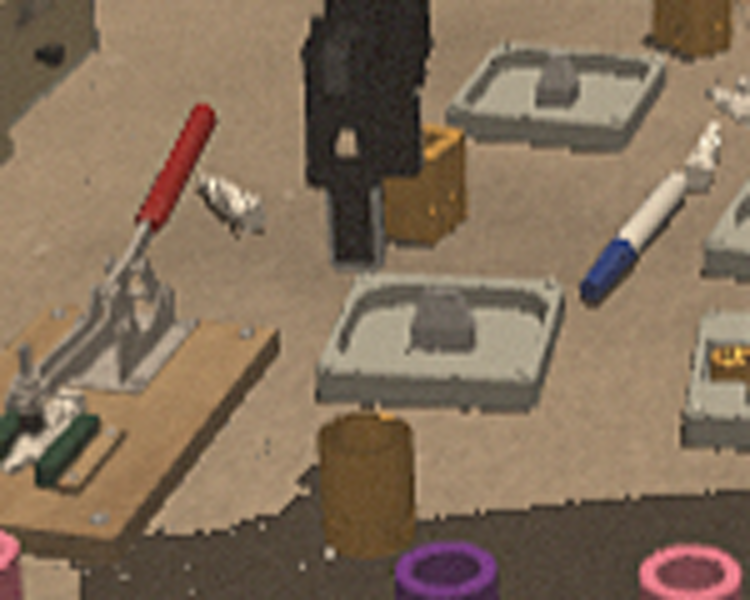

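The bush spans (259–278, 292–320) in the side view, mid column 268, which agrees with the corrected fix. Descending.

Emit:
carry_out:
  targets:
    - [1.4,0.6,1.0,0,0,0,0]
    - [0,0,3.5,0,0,0,0]
    - [0,0,3.6,0,0,0,0]
    - [0,0,3.0,0,0,0,0]
    - [0,0,0,0,0,0,0]

```text
t: 18.3
tool_pos: [0.5912, 0.2499, 0.0151]
orientation: [0.654, 0.757, -0.004, -0.002]
wrist_force: [0.8, 0.3, 0.0]
gripper_width: 1.001
```

```bash
python3 go.py 593.4 250 19 98 1
```

```text
t 18.30 tcp [591.2 249.9  15.1] psi 98.4 tilt 0.46deg F [0.8 0.3 0. ] w 1.001 q [0.4  0.68 0.11 1.01 0.   0.25]
[-0.02, 0.22, -0.39, 0, 0, 0.006]
level turn [-0.0079  0.0017  0.    ]
```

Emit:
carry_out:
  targets:
    - [0,0,0,0,0,0,120]
    - [0,0,0,0,0,0,255]
    - [0,0,0,0,0,0,255]
    - [0,0,0,0,0,0,255]
    - [0,0,0,0,0,0,255]

```text
t: 18.92
tool_pos: [0.5955, 0.2506, 0.0207]
orientation: [0.654, 0.756, 0.001, 0.001]
wrist_force: [0.4, -0.3, 7.1]
gripper_width: 0.443
```

Emit:
carry_out:
  targets:
    - [0,0,0,0,0,0,255]
    - [0,0,-2.0,0,0,0,255]
    - [0,0,-4.0,0,0,0,255]
    - [0,0,-4.0,0,0,0,255]
    - [0,0,-1.0,0,0,0,255]

```text
t: 19.55
tool_pos: [0.5958, 0.251, 0.1314]
orientation: [0.654, 0.757, 0.002, 0.001]
wrist_force: [0.0, -0.5, -3.8]
gripper_width: 0.441
```

```bash
python3 go.py 456 -78 130 98; python3 - <<'E'
from h import *
from plant import robot
c=robot.capture("side"); crop(c,270,270,75,60,5,"pics/s12.png")
o=np.array(robot.get_obs()["tool_pos"])
print((px(c,[o,o-[0,0,.02]])-[195,210])*5)
E
```

```text
t 19.55 tcp [595.8 251.  131.4] psi 98.3 tilt 0.24deg F [ 0.  -0.5 -3.8] w 0.441 q [0.4  0.58 0.26 1.24 0.   0.25]
[-4.36, -2.66, 0.02, 0, 0, 0.001]
[-4.36, -2.65, 0.02, 0, 0, 0.001]
[-4.37, -2.65, 0.02, 0, 0, 0.001]
[-4.37, -2.65, 0.02, 0, 0, 0.001]
[-4.37, -2.64, 0.02, 0, 0, 0.001]
[-4.37, -2.64, 0.02, 0, 0, 0.001]
[-4.37, -2.63, 0.02, 0, 0, 0.001]
level turn [ 0.004  -0.0014  0.    ]
[[348.82516426 261.73712682]
 [351.20832257 305.3562301 ]]
```

View pics/s12.png

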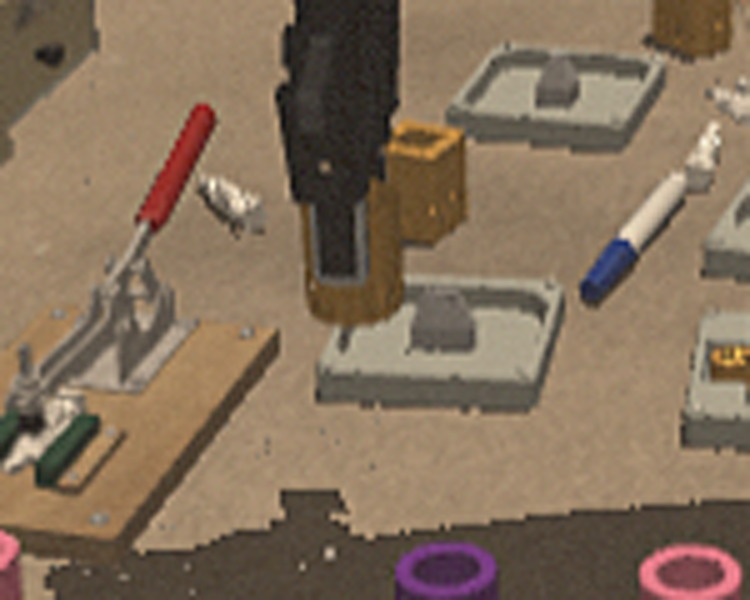

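The bush is held, with its mid at (266,263). It sits about 2 mm toward −x of the TCP, so I'll aim for TCP (458,−78) over the round mould.

Emit:
carry_out:
  targets:
    - [-3.0,-1.8,0,0.004,-0.001,0,255]
    - [-4.4,-2.6,0,0,0,0,255]
    - [-4.8,-2.8,0,0,0,0,255]
    - [-4.8,-2.8,0,0,0,0,255]
    - [-4.4,-2.6,0,0,0,0,255]

```text
t: 20.23
tool_pos: [0.4979, 0.0187, 0.127]
orientation: [0.654, 0.757, -0.004, -0.003]
wrist_force: [1.1, 0.7, -3.3]
gripper_width: 0.448
```

```bash
python3 go.py 458 -78 90 98
```

```text
t 20.23 tcp [497.9  18.7 127. ] psi 98.3 tilt 0.53deg F [ 1.1  0.7 -3.3] w 0.448 q [ 0.04  0.32 -0.18  1.09 -0.   -0.11]
[-3.0, -1.78, 1.23, 0, 0, 0.002]
[-3.0, -1.78, 1.23, 0, 0, 0.002]
[-3.0, -1.77, 1.23, 0, 0, 0.002]
level turn [-0.0092  0.0009  0.    ]
```

Emit:
carry_out:
  targets:
    - [-3.0,-1.8,1.2,0,0,0,255]
    - [-3.0,-1.8,1.2,0,0,0,255]
    - [-3.0,-1.8,1.2,0,0,0,255]
    - [0,0,0,0,0,0,255]
    - [0,0,0,0,0,0,255]

```text
t: 20.85
tool_pos: [0.4592, -0.0764, 0.0926]
orientation: [0.654, 0.756, -0.003, -0.002]
wrist_force: [0.2, 0.8, -2.7]
gripper_width: 0.445
```

```bash
python3 go.py 458 -78 64 98 1; python3 - <<'E'
from h import *
from plant import robot
c=robot.capture("side"); crop(c,350,250,60,50,6,"pics/s13.png")
print((px(c,[[.456,-.078,.035],[.456,-.078,.07],[.456,-.078,.1]])-[290,200])*6)
E
```

```text
t 20.85 tcp [459.2 -76.4  92.6] psi 98.3 tilt 0.40deg F [ 0.2  0.8 -2.7] w 0.445 q [-0.16  0.29 -0.31  0.97 -0.   -0.31]
[-0.15, -0.14, 2.86, 0, 0, 0.005]
level turn [-0.007   0.0001  0.    ]
[[421.21715044 279.71370232]
 [422.79781668 203.78930995]
 [424.19327441 137.48596458]]
```

View pics/s13.png

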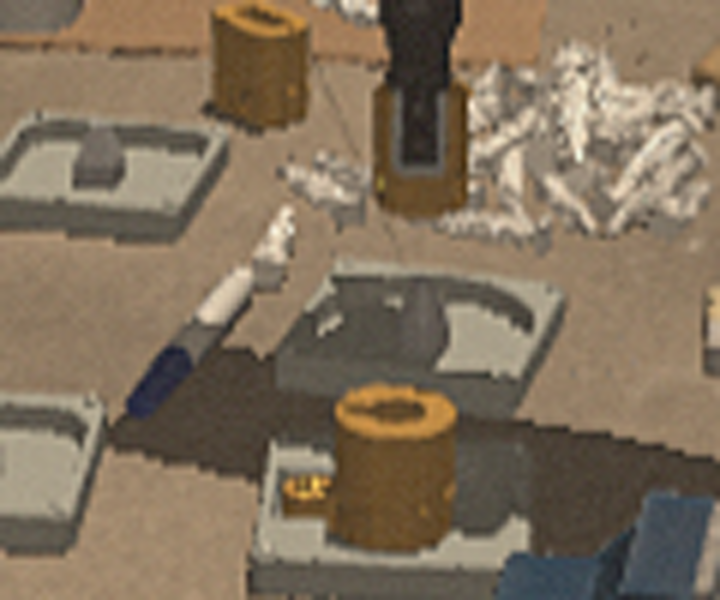

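The bush is centred at (360,225) over the pin at (361,247), within about 1 mm. Lowering.

Emit:
carry_out:
  targets:
    - [-0.1,-0.2,1.5,-0.007,0,0,255]
    - [0,0,2.0,0,0,0,255]
    - [0,0,1.5,0,0,0,255]
    - [0,0,0.5,0,0,0,255]
    - [0,0,0,0,0,0,255]

```text
t: 21.52
tool_pos: [0.4583, -0.0774, 0.0386]
orientation: [0.653, 0.757, 0.0, 0.001]
wrist_force: [0.4, -0.1, -2.8]
gripper_width: 0.445
```

```bash
python3 go.py 458 -78 26 98 1
```

```text
t 21.52 tcp [458.3 -77.4  38.6] psi 98.4 tilt 0.10deg F [ 0.4 -0.1 -2.8] w 0.445 q [-0.17  0.35 -0.39  0.82 -0.   -0.31]
[-0.06, -0.04, 1.26, 0, 0, 0.007]
level turn [ 0.0015  0.001  -0.    ]
```

Emit:
carry_out:
  targets:
    - [0,0,0.4,0,0,0,255]
    - [0,0,0.4,0,0,0,255]
    - [0,0,0.3,0,0,0,255]
    - [0,0,0.1,0,0,0,255]
    - [0,0,0,0,0,0,255]

```text
t: 22.15
tool_pos: [0.458, -0.078, 0.0266]
orientation: [0.654, 0.757, 0.0, 0.001]
wrist_force: [0.8, -0.4, -3.2]
gripper_width: 0.446
```

```bash
python3 go.py 458 -78 26 98 1
```

```text
t 22.15 tcp [458.  -78.   26.6] psi 98.3 tilt 0.11deg F [ 0.8 -0.4 -3.2] w 0.446 q [-0.17  0.37 -0.41  0.79 -0.   -0.31]
[0.0, -0.0, 0.06, 0, 0, 0.006]
level turn [ 0.0016  0.0011 -0.    ]
```

Emit:
carry_out:
  targets:
    - [0,0,0.1,0,0,0,255]
    - [0,0,0,0,0,0,255]
    - [0,0,0,0,0,0,0]
    - [0,0,0,0,0,0,0]
    - [0,0,0,0,0,0,0]

```text
t: 22.78
tool_pos: [0.4584, -0.078, 0.026]
orientation: [0.654, 0.757, 0.0, 0.001]
wrist_force: [0.6, -0.6, -0.2]
gripper_width: 0.999
```

Emit:
carry_out:
  targets:
    - [0,0,0,0,0,0,0]
    - [0,0,-3.0,0,0,0,0]
    - [0,0,-5.0,0,0,0,0]
    - [0,0,-3.0,0,0,0,0]
    - [0,0,0,0,0,0,0]

```text
t: 23.4
tool_pos: [0.46, -0.0783, 0.1383]
orientation: [0.654, 0.757, 0.002, 0.004]
wrist_force: [0.1, -0.3, 0.0]
gripper_width: 0.997
```

```bash
python3 go.py 667.3 -53.5 135 77.5 5
```

```text
t 23.40 tcp [460.  -78.3 138.3] psi 98.3 tilt 0.48deg F [ 0.1 -0.3  0. ] w 0.997 q [-0.17  0.23 -0.26  1.07 -0.   -0.31]
[-0.11, 4.17, 0.07, 0, 0, 0.073]
[0.19, 4.17, 0.07, 0, 0, 0.073]
[0.5, 4.15, 0.07, 0, 0, 0.073]
[0.8, 4.1, 0.07, 0, 0, 0.073]
[1.09, 4.03, 0.07, 0, 0, 0.073]
level turn [ 0.0077  0.0031 -0.    ]
```

Emit:
carry_out:
  targets:
    - [-0.1,4.2,0,0,0,0.072,0]
    - [0.2,4.2,0.1,0,0,0.072,0]
    - [0.5,4.1,0.1,0,0,0.072,0]
    - [0.8,4.1,0.1,0,0,0.07,0]
    - [1.1,4.0,0,0,0,0.07,0]

```text
t: 24.02
tool_pos: [0.6652, -0.0521, 0.1307]
orientation: [0.778, 0.628, -0.001, -0.0]
wrist_force: [0.4, -1.4, -0.2]
gripper_width: 0.999
```

Emit:
carry_out:
  targets:
    - [0,0,0,0,0,0,0]
    - [0,0,0,0,0,0,0]
    - [0,0,0,0,0,0,0]
    - [0,0,0,0,0,0,0]
    - [0,0,0,0,0,0,0]

```text
t: 24.65
tool_pos: [0.6646, -0.0525, 0.1337]
orientation: [0.778, 0.629, 0.001, 0.001]
wrist_force: [-0.3, 0.5, -0.2]
gripper_width: 1.001
```

```bash
python3 go.py 667.3 -53.5 19 78 3; python3 - <<'E'
from h import *
from plant import robot
c=robot.capture("side"); crop(c,320,250,75,60,5,"pics/s14.png")
print((px(c,[[.6673,-.0535,.05],[.6673,-.0535,.025]])-[245,190])*5)
E
```

```text
t 24.65 tcp [664.6 -52.5 133.7] psi 77.9 tilt 0.16deg F [-0.3  0.5 -0.2] w 1.001 q [-0.08  0.62  0.34  1.28 -0.    0.13]
[-0.01, 0.09, 3.82, 0, 0, -0.001]
[-0.01, 0.09, 3.82, 0, 0, -0.001]
[-0.01, 0.09, 3.82, 0, 0, -0.001]
level turn [ 0.0027  0.0004 -0.    ]
[[164.38857997 238.79074662]
 [166.31720336 282.87404826]]
```

View pics/s14.png

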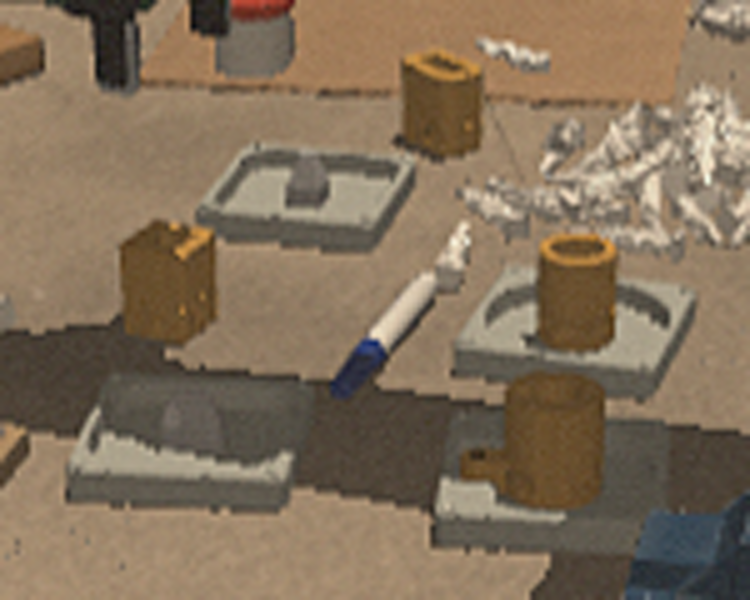

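The round bush is seated on its pin at (360,248) in the side view, and the square bush is at (278.6,246). Descending on the square.

Emit:
carry_out:
  targets:
    - [0,0.2,2.0,0,0,0,0]
    - [0,0,3.5,0,0,0,0]
    - [0,0,3.5,0,0,0,0]
    - [0,0,2.3,0,0,0,0]
    - [0,0,0,0,0,0,0]

```text
t: 25.32
tool_pos: [0.6649, -0.0527, 0.0177]
orientation: [0.778, 0.629, -0.001, -0.001]
wrist_force: [0.1, 0.3, -0.1]
gripper_width: 1.0
```

Emit:
carry_out:
  targets:
    - [0,0,0,0,0,0,120]
    - [0,0,0,0,0,0,255]
    - [0,0,0,0,0,0,255]
    - [0,0,0,0,0,0,255]
    - [0,0,0,0,0,0,255]

```text
t: 25.95
tool_pos: [0.6684, -0.0532, 0.022]
orientation: [0.778, 0.629, 0.002, 0.002]
wrist_force: [-1.1, -1.4, 5.4]
gripper_width: 0.433
```

```bash
python3 go.py 667.3 -53.5 130 78 1
```

```text
t 25.95 tcp [668.4 -53.2  22. ] psi 77.9 tilt 0.31deg F [-1.1 -1.4  5.4] w 0.433 q [-0.08  0.72  0.2   1.05 -0.    0.13]
[-0.05, -0.1, -10.8, 0, 0, -0.002]
level turn [ 0.0054  0.0004 -0.    ]
```

Emit:
carry_out:
  targets:
    - [0,0,0,0,0,0,255]
    - [0,0,-2.0,0,0,0,255]
    - [0,0,-4.0,0,0,0,255]
    - [0,0,-4.0,0,0,0,255]
    - [0,0,-1.0,0,0,0,255]

```text
t: 26.58
tool_pos: [0.6684, -0.0527, 0.1327]
orientation: [0.778, 0.629, 0.002, 0.002]
wrist_force: [1.1, -0.2, -4.0]
gripper_width: 0.433
```

```bash
python3 go.py 638.7 -220 130 90.3; python3 - <<'E'
from h import *
from plant import robot
c=robot.capture("side"); crop(c,320,250,75,60,5,"pics/s15.png")
o=np.array(robot.get_obs()["tool_pos"])
print((px(c,[o,o-[0,0,.02]])-[245,190])*5)
E
```

```text
t 26.57 tcp [668.4 -52.7 132.7] psi 77.9 tilt 0.38deg F [ 1.1 -0.2 -4. ] w 0.433 q [-0.08  0.63  0.34  1.28 -0.    0.13]
[-4.24, 0.15, 0.07, 0, 0, -0.054]
[-4.25, -0.08, 0.07, 0, 0, -0.054]
[-4.24, -0.31, 0.07, 0, 0, -0.054]
[-4.21, -0.54, 0.07, 0, 0, -0.054]
level turn [ 0.0067 -0.0003  0.    ]
[[156.03956174  89.6468879 ]
 [157.68343037 126.66576077]]
```

View pics/s15.png

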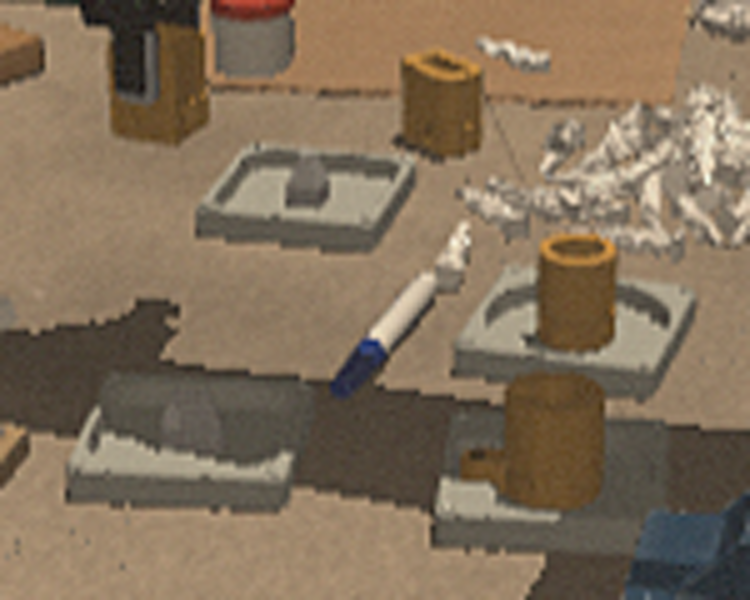

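The square bush is held. Its mid at (277,211) sits about 1.5 mm toward −x of the TCP, so I aim for TCP (640,−220).

Emit:
carry_out:
  targets:
    - [-4.2,0.2,0.1,0.006,0,-0.054,255]
    - [-4.2,0,0.1,0,0,-0.054,255]
    - [-4.2,-0.3,0.1,0,0,-0.054,255]
    - [-4.2,-0.5,0.1,0,0,-0.054,255]
    - [0,0,2.0,0,0,0,255]

```text
t: 27.25
tool_pos: [0.638, -0.2228, 0.1046]
orientation: [0.707, 0.707, -0.002, -0.001]
wrist_force: [0.2, 0.9, -2.9]
gripper_width: 0.433
```

Emit:
carry_out:
  targets:
    - [0,0,1.8,0,0,0,255]
    - [0,0,0,0,0,0,255]
    - [0,0,0,0,0,0,255]
    - [0,0,0,0,0,0,255]
    - [0,0,0,0,0,0,255]

```text
t: 27.88
tool_pos: [0.6396, -0.2189, 0.089]
orientation: [0.705, 0.709, -0.001, -0.001]
wrist_force: [-0.3, -0.2, -3.0]
gripper_width: 0.436
```

```bash
python3 go.py 640 -220 40 90.3 1; python3 - <<'E'
from h import *
from plant import robot
c=robot.capture("side"); crop(c,310,220,60,50,6,"pics/s16.png")
print((px(c,[[.6385,-.2200,.035],[.6385,-.22,.07],[.6385,-.22,.095]])-[250,170])*6)
E
```

```text
t 27.88 tcp [ 639.6 -218.9   89. ] psi 90.3 tilt 0.14deg F [-0.3 -0.2 -3. ] w 0.436 q [-0.33  0.68  0.31  1.21 -0.   -0.33]
[-0.11, 0.04, 4.9, 0, 0, 0.0]
level turn [-0.0025  0.0003  0.    ]
[[333.83934257 303.49416731]
 [332.32125183 233.79471098]
 [331.21885656 183.21856898]]
```

View pics/s16.png

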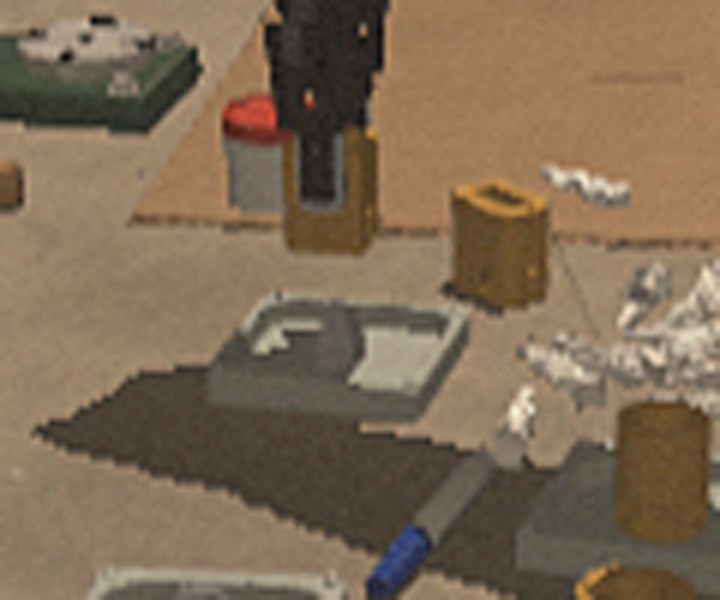

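The square bush is centred at (305,202), matching the pin axis. Lowering.

Emit:
carry_out:
  targets:
    - [-0.1,0,1.5,-0.002,0,0,255]
    - [0,0,2.0,0,0,0,255]
    - [0,0,1.0,0,0,0,255]
    - [0,0,0.4,0,0,0,255]
    - [0,0,0,0,0,0,255]

```text
t: 28.55
tool_pos: [0.6388, -0.2201, 0.039]
orientation: [0.705, 0.709, -0.001, -0.001]
wrist_force: [0.0, -0.4, -3.5]
gripper_width: 0.432
```

Emit:
carry_out:
  targets:
    - [0,0,0.4,0,0,0,255]
    - [0,0,0.4,0,0,0,255]
    - [0,0,0.2,0,0,0,255]
    - [0,0,0,0,0,0,255]
    - [0,0,0,0,0,0,255]

```text
t: 29.18
tool_pos: [0.6389, -0.2201, 0.029]
orientation: [0.705, 0.709, -0.001, -0.001]
wrist_force: [0.3, -2.5, -4.4]
gripper_width: 0.438
```

```bash
python3 go.py
```

```text
t 29.18 tcp [ 638.9 -220.1   29. ] psi 90.3 tilt 0.11deg F [ 0.3 -2.5 -4.4] w 0.438 q [-0.33  0.72  0.24  1.09 -0.   -0.34]
level turn [-0.0019  0.0002  0.    ]
```

Emit:
carry_out:
  targets:
    - [0,0,0.1,0,0,0,255]
    - [0,0,0.1,0,0,0,255]
    - [0,0,0.1,0,0,0,255]
    - [0,0,0,0,0,0,255]
    - [0,0,0,0,0,0,255]

```text
t: 29.8
tool_pos: [0.639, -0.2201, 0.027]
orientation: [0.705, 0.709, -0.001, -0.0]
wrist_force: [-2.4, -2.4, 4.8]
gripper_width: 0.43
```

```bash
python3 go.py
```

```text
t 29.80 tcp [ 639.  -220.1   27. ] psi 90.3 tilt 0.08deg F [-2.4 -2.4  4.8] w 0.430 q [-0.33  0.73  0.23  1.08 -0.   -0.34]
level turn [-0.0013  0.0004  0.    ]
```

Floor contact at the expected height. Releasing and rising; next is the slot bush.

Emit:
carry_out:
  targets:
    - [0,0,0,0,0,0,0]
    - [0,0,0,0,0,0,0]
    - [0,0,0,0,0,0,0]
    - [0,0,0,0,0,0,0]
    - [0,0,-3.0,0,0,0,0]

```text
t: 30.42
tool_pos: [0.6365, -0.2189, 0.0531]
orientation: [0.705, 0.709, -0.002, -0.004]
wrist_force: [0.0, 0.6, 0.4]
gripper_width: 1.003
```

Emit:
carry_out:
  targets:
    - [0,0,-4.0,0,0,0,0]
    - [0,0,-3.5,0,0,0,0]
    - [0,0,0,0,0,0,0]
    - [0,0,0,0,0,0,0]
    - [0,0,0,0,0,0,0]

```text
t: 31.05
tool_pos: [0.6379, -0.2195, 0.1291]
orientation: [0.705, 0.709, -0.001, -0.002]
wrist_force: [0.8, 0.2, 0.6]
gripper_width: 1.003
```

```bash
python3 go.py 587 -338.5 130 51 5
```

```text
t 31.05 tcp [ 637.9 -219.5  129.1] psi 90.3 tilt 0.32deg F [0.8 0.2 0.6] w 1.003 q [-0.33  0.65  0.37  1.3  -0.   -0.34]
[-2.37, -1.03, -0.02, 0, 0, 0.137]
[-2.49, -0.7, -0.02, 0, 0, 0.137]
[-2.57, -0.35, -0.02, 0, 0, 0.137]
[-2.59, 0.0, -0.02, 0, 0, 0.137]
[-2.56, 0.36, -0.02, 0, 0, 0.137]
level turn [-0.0054 -0.0014  0.    ]
```

Emit:
carry_out:
  targets:
    - [-2.4,-1.0,0,-0.005,-0.001,0.137,0]
    - [-2.5,-0.7,0,0,0,0.137,0]
    - [-2.6,-0.4,0,0,0,0.137,0]
    - [-2.6,0,0,0,0,0.137,0]
    - [-2.6,0.4,0,0,0,0.137,0]

```text
t: 31.68
tool_pos: [0.5868, -0.3403, 0.1294]
orientation: [0.903, 0.429, 0.0, -0.0]
wrist_force: [0.2, -0.4, 0.2]
gripper_width: 0.998
```

Emit:
carry_out:
  targets:
    - [0,0,0,0,0,0,0]
    - [0,0,0,0,0,0,0]
    - [0,0,0,0,0,0,0]
    - [0,0,0,0,0,0,0]
    - [0,0,0,0,0,0,0]

```text
t: 32.3
tool_pos: [0.5882, -0.3395, 0.1312]
orientation: [0.902, 0.431, 0.001, 0.001]
wrist_force: [-0.5, -0.6, 0.1]
gripper_width: 1.002
```

```bash
python3 go.py 587 -338.5 19 51 3; python3 - <<'E'
from h import *
from plant import robot
c=robot.capture("side"); crop(c,320,220,60,50,6,"pics/s17.png")
print((px(c,[[.587,-.3385,.05],[.587,-.3385,.025]])-[260,170])*6)
c=robot.capture("top"); crop(c,430,220,60,50,6,"pics/t17.png")
E
```

```text
t 32.30 tcp [ 588.2 -339.5  131.2] psi 51.1 tilt 0.18deg F [-0.5 -0.6  0.1] w 1.002 q [-0.52  0.65  0.38  1.3   0.    0.16]
[0.0, -0.05, 3.74, 0, 0, 0.001]
[0.0, -0.05, 3.74, 0, 0, 0.001]
[0.0, -0.05, 3.74, 0, 0, 0.001]
level turn [ 0.0031 -0.001   0.    ]
[[436.3525722  196.38661557]
 [436.37751507 243.73811634]]
```

View pics/s17.png

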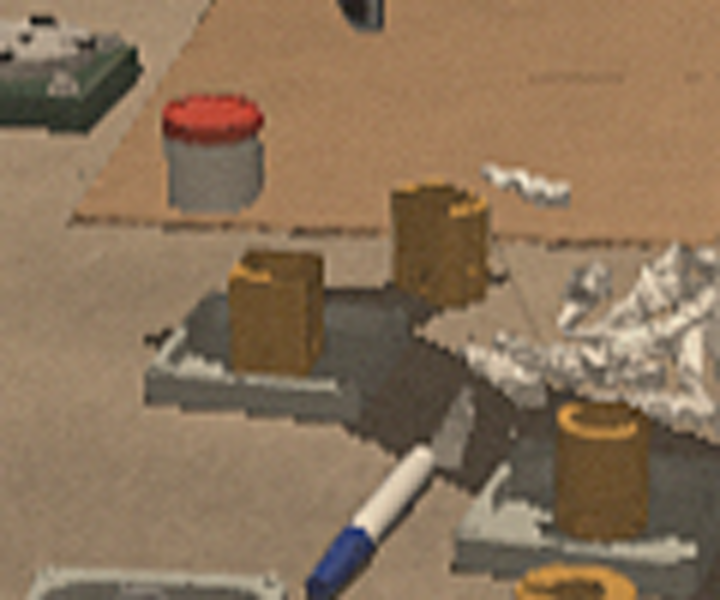

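View pics/t17.png

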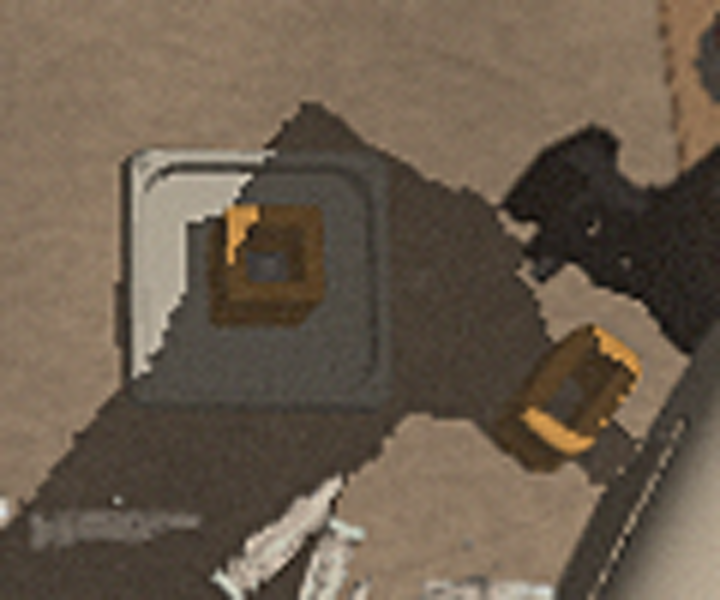

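The slot bush is at (333,210) in the side view. The square bush is in its mould with the pin in the bore at (474,264) in the top crop. Descending on the slot bush.

Emit:
carry_out:
  targets:
    - [-0.1,-0.2,2.0,0,0,0,0]
    - [0,0,3.5,0,0,0,0]
    - [0,0,3.5,0,0,0,0]
    - [0,0,2.2,0,0,0,0]
    - [0,0,0,0,0,0,0]

```text
t: 33.02
tool_pos: [0.5843, -0.3386, 0.0166]
orientation: [0.902, 0.431, -0.0, -0.001]
wrist_force: [-0.2, -0.5, 0.7]
gripper_width: 0.998
```

Emit:
carry_out:
  targets:
    - [0,0,0,0,0,0,120]
    - [0,0,0,0,0,0,255]
    - [0,0,0,0,0,0,255]
    - [0,0,0,0,0,0,255]
    - [0,0,0,0,0,0,255]

```text
t: 33.65
tool_pos: [0.5871, -0.3402, 0.0207]
orientation: [0.902, 0.431, 0.002, 0.002]
wrist_force: [-0.3, -0.3, 5.6]
gripper_width: 0.364
```

Emit:
carry_out:
  targets:
    - [0,0,0,0,0,0,255]
    - [0,0,0,0,0,0,255]
    - [0,0,-3.0,0,0,0,255]
    - [0,0,-4.0,0,0,0,255]
    - [0,0,-4.0,0,0,0,255]

```text
t: 34.28
tool_pos: [0.5846, -0.339, 0.1285]
orientation: [0.902, 0.431, -0.0, -0.0]
wrist_force: [0.9, 0.0, -2.3]
gripper_width: 0.37
```

```bash
python3 go.py 612.4 83 130 97.5; python3 - <<'E'
from h import *
from plant import robot
c=robot.capture("side"); crop(c,320,220,60,50,6,"pics/s18.png")
o=np.array(robot.get_obs()["tool_pos"])
print((px(c,[o,o-[0,0,.02]])-[260,170])*6)
E
```

```text
t 34.27 tcp [ 584.6 -339.   128.5] psi 51.1 tilt 0.04deg F [ 0.9  0.  -2.3] w 0.370 q [-0.53  0.65  0.37  1.29  0.    0.15]
[4.32, -3.05, -0.02, 0, 0, -0.101]
[4.61, -2.59, -0.02, 0, 0, -0.101]
[4.85, -2.11, -0.02, 0, 0, -0.101]
[5.03, -1.61, -0.02, 0, 0, -0.101]
[5.17, -1.09, -0.02, 0, 0, -0.101]
[5.26, -0.57, -0.02, 0, 0, -0.101]
[5.29, -0.03, -0.02, 0, 0, -0.101]
[5.26, 0.5, -0.02, 0, 0, -0.101]
level turn [-0.0007 -0.0002  0.    ]
[[436.40966561  27.88645899]
 [436.42017785  67.46368985]]
```

View pics/s18.png

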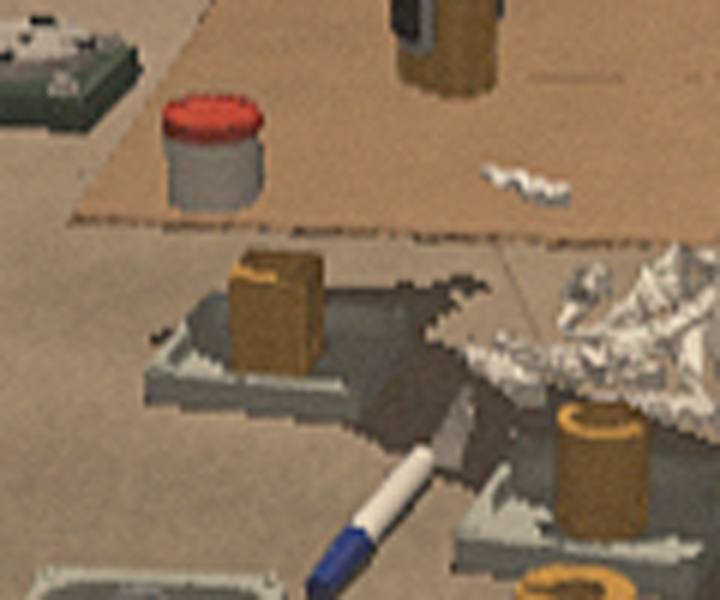

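The slot bush is held with its mid at (334.5,178), somewhat off the pad centre. I'll correct that over the mould with the side view. Carrying it across.

Emit:
carry_out:
  targets:
    - [3.5,-2.5,0,0,0,-0.08,255]
    - [4.6,-2.7,0,0,0,-0.1,255]
    - [4.8,-2.2,0,0,0,-0.1,255]
    - [5.0,-1.7,0,0,0,-0.1,255]
    - [5.1,-1.2,0,0,0,-0.1,255]

```text
t: 34.95
tool_pos: [0.6021, -0.0841, 0.1275]
orientation: [0.773, 0.634, -0.0, 0.001]
wrist_force: [0.8, 0.3, -3.3]
gripper_width: 0.366
```

```bash
python3 go.py 614 83 125 97.5 4
```

```text
t 34.95 tcp [602.1 -84.1 127.5] psi 78.7 tilt 0.06deg F [ 0.8  0.3 -3.3] w 0.366 q [-0.14  0.51  0.13  1.19 -0.    0.06]
[4.16, -0.52, 0.06, 0, 0, -0.082]
[4.18, -0.18, 0.06, 0, 0, -0.082]
[4.18, 0.16, 0.06, 0, 0, -0.082]
[4.16, 0.5, 0.06, 0, 0, -0.082]
level turn [ 0.0008  0.0007 -0.    ]
```

Emit:
carry_out:
  targets:
    - [4.2,-0.5,0,0,0,-0.082,255]
    - [4.2,-0.2,0,0,0,-0.082,255]
    - [4.2,0.2,0,0,0,-0.082,255]
    - [3.8,0.5,0,0,0,-0.082,255]
    - [0,0,1.5,0,0,0,255]

```text
t: 35.58
tool_pos: [0.6166, 0.0815, 0.1135]
orientation: [0.659, 0.753, 0.001, 0.002]
wrist_force: [0.7, -0.5, -3.3]
gripper_width: 0.364
```

Emit:
carry_out:
  targets:
    - [0,0,2.0,0,0,0,255]
    - [0,0,0,0,0,0,255]
    - [0,0,0,0,0,0,255]
    - [0,0,0,0,0,0,255]
    - [0,0,0,0,0,0,255]

```text
t: 36.2
tool_pos: [0.6168, 0.0781, 0.0946]
orientation: [0.661, 0.751, 0.001, 0.002]
wrist_force: [0.1, -0.7, -4.7]
gripper_width: 0.363
```

```bash
python3 go.py 614 83 40 97.5 1; python3 - <<'E'
from h import *
from plant import robot
c=robot.capture("side"); crop(c,290,250,60,50,6,"pics/s19.png")
print((px(c,[[.6124,.083,.035],[.6124,.083,.07],[.6124,.083,.095],[.6024,.083,.095]])-[230,200])*6)
E
```

```text
t 36.20 tcp [616.8  78.1  94.6] psi 97.3 tilt 0.26deg F [ 0.1 -0.7 -4.7] w 0.363 q [ 0.13  0.56  0.12  1.13 -0.   -0.  ]
[0.52, -0.22, 5.46, 0, 0, -0.003]
level turn [ 0.0042  0.0015 -0.    ]
[[316.66173139 407.89304153]
 [313.40150425 327.7256549 ]
 [311.02259722 269.41198912]
 [335.68464089 271.72824218]]
```

View pics/s19.png

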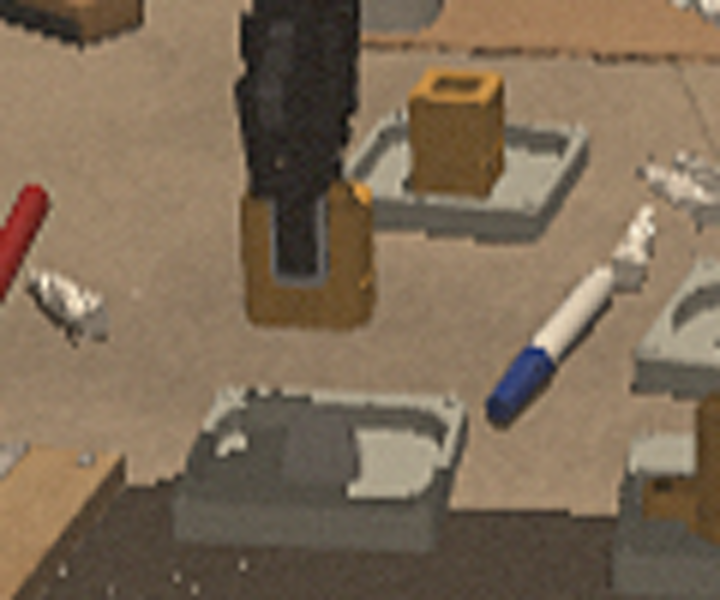

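The bush is at mid (281.5,243) and the pin base at (283.7,277). Allowing for depth, the bush needs about −3 mm in x and +5 mm in y. Correcting both and lowering partway.

Emit:
carry_out:
  targets:
    - [0.5,-0.3,0,0.004,0.001,0,255]
    - [0,0,1.5,0,0,0,255]
    - [0,0,1.3,0,0,0,255]
    - [0,0,0,0,0,0,255]
    - [0,0,0,0,0,0,255]

```text
t: 36.88
tool_pos: [0.6126, 0.0829, 0.0654]
orientation: [0.66, 0.751, -0.001, -0.0]
wrist_force: [0.7, 0.5, -2.7]
gripper_width: 0.367
```

```bash
python3 go.py 613.6 83.3 40 97.5 1; python3 - <<'E'
from h import *
from plant import robot
c=robot.capture("side"); crop(c,290,250,60,50,6,"pics/s20.png")
print((px(c,[[.6124,.083,.005],[.6124,.083,.035],[.6124,.083,.07]])-[230,200])*6)
E
```

```text
t 36.88 tcp [612.6  82.9  65.4] psi 97.3 tilt 0.11deg F [ 0.7  0.5 -2.7] w 0.367 q [ 0.13  0.58  0.08  1.07 -0.    0.01]
[0.03, 0.11, 2.54, 0, 0, -0.003]
level turn [-0.0018  0.0005  0.    ]
[[319.39343711 475.28901258]
 [316.66173139 407.89304153]
 [313.40150425 327.7256549 ]]
```

View pics/s20.png

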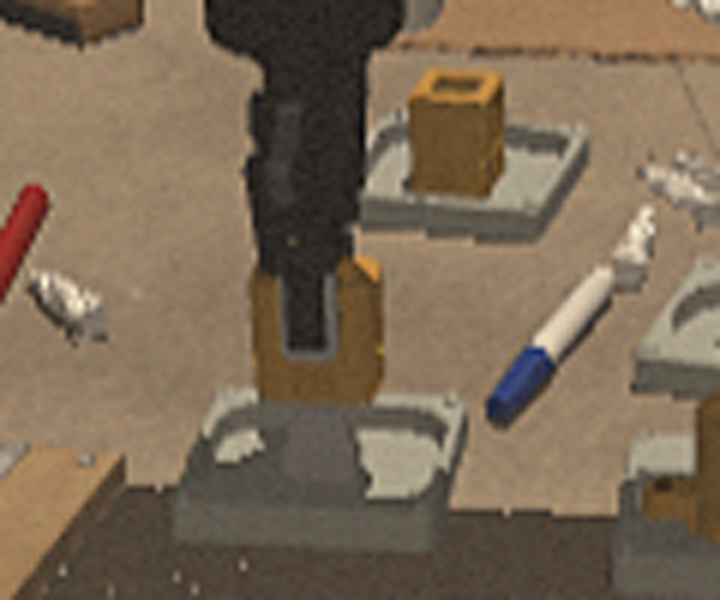

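The bush is now at mid (283,255), aligned with the pin to within about 1 mm. Lowering.

Emit:
carry_out:
  targets:
    - [0,0.1,0.8,0,0,0,255]
    - [0,0,0.8,0,0,0,255]
    - [0,0,0.6,0,0,0,255]
    - [0,0,0.3,0,0,0,255]
    - [0,0,0,0,0,0,255]

```text
t: 37.55
tool_pos: [0.6133, 0.083, 0.0403]
orientation: [0.66, 0.751, -0.001, -0.0]
wrist_force: [-0.0, -0.5, -2.1]
gripper_width: 0.363
```

```bash
python3 go.py
```

```text
t 37.55 tcp [613.3  83.   40.3] psi 97.3 tilt 0.12deg F [-0.  -0.5 -2.1] w 0.363 q [ 0.13  0.61  0.06  1.02 -0.    0.01]
level turn [-0.002   0.0005  0.    ]
```

Emit:
carry_out:
  targets:
    - [0,0,0.4,0,0,0,255]
    - [0,0,0.4,0,0,0,255]
    - [0,0,0.3,0,0,0,255]
    - [0,0,0.1,0,0,0,255]
    - [0,0,0,0,0,0,255]

```text
t: 38.17
tool_pos: [0.6135, 0.083, 0.0287]
orientation: [0.66, 0.751, -0.001, -0.0]
wrist_force: [-0.2, -1.1, -2.6]
gripper_width: 0.367
```

```bash
python3 go.py
```

```text
t 38.17 tcp [613.5  83.   28.7] psi 97.3 tilt 0.09deg F [-0.2 -1.1 -2.6] w 0.367 q [ 0.13  0.62  0.04  0.99 -0.    0.01]
level turn [-0.0014  0.0005  0.    ]
```

Emit:
carry_out:
  targets:
    - [0,0,0.1,0,0,0,255]
    - [0,0,0.1,0,0,0,255]
    - [0,0,0.1,0,0,0,255]
    - [0,0,0,0,0,0,255]
    - [0,0,0,0,0,0,255]

```text
t: 38.8
tool_pos: [0.6136, 0.083, 0.0259]
orientation: [0.66, 0.751, -0.001, -0.0]
wrist_force: [-0.1, 0.4, -0.3]
gripper_width: 0.358
```

```bash
python3 go.py
```

```text
t 38.80 tcp [613.6  83.   25.9] psi 97.3 tilt 0.07deg F [-0.1  0.4 -0.3] w 0.358 q [ 0.13  0.63  0.04  0.99 -0.    0.01]
level turn [-0.0011  0.0005  0.    ]
```

Now at the expected floor height. Releasing, rising and moving clear for the final look.

Emit:
carry_out:
  targets:
    - [0,0,0,0,0,0,0]
    - [0,0,0,0,0,0,0]
    - [0,0,0,0,0,0,0]
    - [0,0,0,0,0,0,0]
    - [0,0,-3.0,0,0,0,0]

```text
t: 39.42
tool_pos: [0.6111, 0.0827, 0.0533]
orientation: [0.66, 0.751, -0.003, -0.002]
wrist_force: [0.3, 0.5, 0.1]
gripper_width: 1.003
```

Emit:
carry_out:
  targets:
    - [0,0,-5.0,0,0,0,0]
    - [0,0,-5.0,0,0,0,0]
    - [0,0,-5.0,0,0,0,0]
    - [4.0,-4.0,-2.0,0,0,0,0]
    - [4.0,-4.0,-2.0,0,0,0,0]

```text
t: 40.05
tool_pos: [0.5238, 0.1527, 0.2468]
orientation: [0.661, 0.75, 0.0, 0.0]
wrist_force: [1.4, 0.7, -0.2]
gripper_width: 0.998
```

Emit:
carry_out:
  targets:
    - [4.0,-4.0,0,0,0,0,0]
    - [4.0,-4.0,0,0,0,0,0]
    - [4.0,-4.0,0,0,0,0,0]
    - [4.0,-4.0,0,0,0,0,0]
    - [0,0,0,0,0,0,0]

```text
t: 40.67
tool_pos: [0.3424, 0.2923, 0.2463]
orientation: [0.658, 0.753, -0.0, -0.0]
wrist_force: [0.6, 0.5, 0.3]
gripper_width: 1.0
```

```bash
python3 go.py; python3 - <<'E'
from h import *
from plant import robot
c=robot.capture("side"); crop(c,320,250,75,60,5,"pics/s21.png")
c=robot.capture("top"); crop(c,350,255,110,75,3.6,"pics/t21.png"); pickle.dump(c,open("topz.pkl","wb"))
E
```

```text
t 40.67 tcp [342.4 292.3 246.3] psi 97.7 tilt 0.07deg F [0.6 0.5 0.3] w 1.000 q [ 0.71  0.14 -0.09  1.35  0.    0.57]
level turn [-0.0013 -0.0002  0.    ]
```

View pics/s21.png

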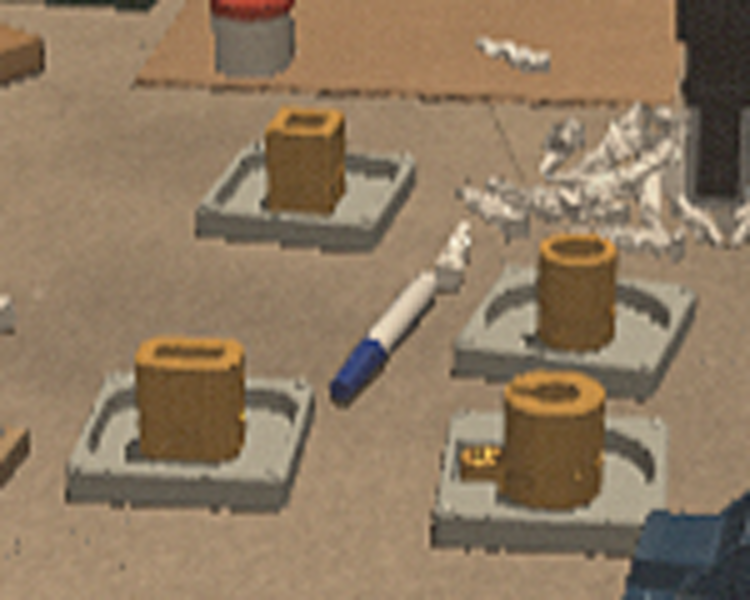

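View pics/t21.png

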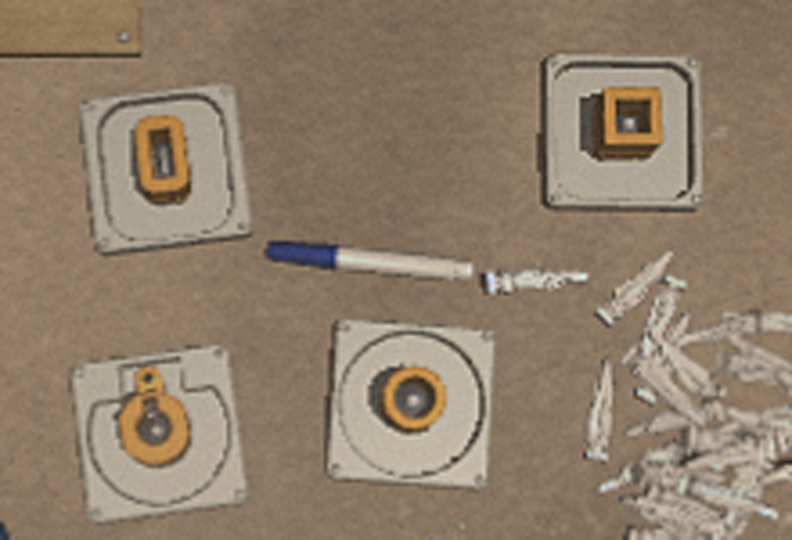

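Both views show all four inserts upright in their own moulds with the pins visible in the bores (top crop: slot at 162,158; square at 632,117; keyed at 155,428; round at 414,399). One quick numeric check of height and centring before handing in.

```bash
python3 - <<'E'
from meas import *
c=pickle.load(open("topz.pkl","rb")); P=points(c)
S=dict(slot=(285,224),square=(415,213),keyed=(283,299),round=(355,291))
m=parts(c,S,zt=.055)
for n,(u,v) in S.items():
    mm=np.zeros_like(m); mm[v-16:v+17,u-16:u+17]=m[v-16:v+17,u-16:u+17]; k=mm>0
    z=P[...,2][k]; z=z[(z>.04)&(z<.08)]; print(n,"top z mm",np.median(z)*1000,"+-",z.std()*1000)
E
```

```text
slot rect [614.7  84.2  48.9  32.3   7.7] circ [614.4  84.   25.7]
   hole [615.   83.9  37.2  18.1   7.8] mean [614.7  83.7]
square rect [ 6.417e+02 -2.189e+02  3.570e+01  3.750e+01  4.000e-01] circ [ 641.2 -219.    24.6]
   hole [ 6.405e+02 -2.196e+02  2.380e+01  2.630e+01  4.000e-01] mean [ 640.5 -219.5]
keyed rect [444.6  84.4  45.   56.   68.2] circ [446.8  87.5  30.2]
   hole [442.1  88.3  31.1  23.2  31.5] mean [442.4  87.1]
round rect [ 4.588e+02 -7.650e+01  3.630e+01  3.860e+01  2.000e-01] circ [459.2 -76.8  20. ]
   hole [459.3 -77.   27.1  29.   44.9] mean [459.1 -77.2]
slot top z mm 55.27658704429217 +- 2.9364912699531005
square top z mm 55.34687958828199 +- 2.8793854877762346
keyed top z mm 54.73418043731404 +- 2.969749156457692
round top z mm 54.80974544068684 +- 2.3465118340943443
```

Tops are at 55 ± 0.4 mm (5 mm floor plus 50 mm part), and the round, square and slot centres are within about 1.5 mm of their moulds. Handing in.

```bash
python3 -c "
from plant import robot
print(robot.finish_job())"
```

```text
the job is handed in; nothing more can be done
None
```

All four brass inserts are on their own core pins, released and at rest. I handed the job in at about 41 s; no verdict is reported.

**What I did:** I placed the keyed hub first, then the round, square and slot bushes. For the hub, joint 6 reached its range limit (3.14) as I turned it to the key. I set the hub back on the bench, took it again with the grasp turned 180°, and placed it. I did not touch the pink and purple look-alikes.

**Last checks:**
- **Views:** both cameras show each insert upright with the pin in its bore, and the hub's lug in the mould's keyhole.
- **Height:** the tops measured 54.7–55.3 mm. 55 mm is right for a part on the mould floor.
- **Centring:** the round, square and slot centres agree with their moulds to about 1.5 mm.
- **Angle:** the slot and square bushes agree with their moulds to within 0.3°. The hub was turned to within about 0.1° of the measured key direction.

**What disagreed:**
- **Top camera:** it read x about 2.5 mm larger than the side camera and the arm. I corrected for that.
- **Hub and slot bush:** both were gripped several mm off-centre along the pads. I corrected each from the side view before lowering.
- **Hub centring:** the final outline fit is skewed by the lug and keyway, so it does not confirm the hub's centre. I judged that from the pictures and the floor contact.

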